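Set up the forming block, hollow up, with a ladle blank on it

TASK

Set up the forming station for dishing a small ladle bowl: tip the wooden forming block over the edge of the steel bed plate so that it lies flat on the plate with its round hollow facing up, and slide it home, flat against the stop angle. Then lay the round steel blank flat on the block so that it covers the whole hollow, and let go. Leave the square offcut, the ring and the chisel beside the station where they lie.

Things in the scene. Friction and masses are not known exactly. Their poses are not given: they have to be found in the camera images.
- bed: Fixed forming station: dark steel bed plate 10 mm thick on the bench, with a bright steel stop angle bolted on it. Origin: on the bench surface (z = 0) under the middle of the plate's open edge. The plate runs from x = 0 to -180 mm and y = -90 to +90 mm, its top at z = 10 mm. The block stands on the bench on the +x side and is tipped towards -x.
- bed_edge (a point): Middle of the top of the plate's open edge (bed x = 0, 10 mm above the bench; axes as the bed's): a square step 10 mm high along the bed's y, the fence about which the block is tipped.
- stop_face (a point): Middle of the stop angle's flat face, which looks along the bed's +x: 130 mm from the open edge (bed x = -130 mm), 160 mm wide along y; its top is 55 mm above the bench.
- block_center (a point): Centre of the loose hardwood forming block, 0.55 to 0.9 kg, 90 mm along its x, 110 mm along its y, 100 mm along its z: too wide for a common gripper. At first it stands on the bench, z up, axes within 0.15 rad of the bed's, its -x face 10 to 30 mm short of the open edge. Its +x face, turned away from the plate, has the round hollow; its top has a square groove 20 mm wide, 12 mm deep, along x.
- block_foot (a point): Middle of the block's lower edge on the plate's side (its -x, -z edge; axes as the block's). With this edge against the plate, a push high on the hollow face pivots the block about the plate's edge; past about 48 degrees it falls by itself onto its -x face, +x axis up, 90 mm tall, old top towards the stop, about 10 mm overhanging the edge. Home, the block's centre is 50 mm from the stop's face.
- hollow (a point): Centre of the hollow's mouth, on the block's +x face (45 mm from the block's centre, in the middle of the 110 x 100 mm face); the hollow is 46 mm across, 12 mm deep, charred dark. Axes as the block's: x points straight out of the hollow.
- blank_center (a point): Centre of the round steel blank, a plain disc 62 mm across and 5 mm thick, 118 g, lying loose and flat on the bench to the left or right of the station. Its z is its axis; either side may be up.
- square: Bystander: square steel offcut 50 x 50 x 5 mm, loose, lying on the bench; origin at the centre of its underside.
- ring: Bystander: steel ring, 54 mm outside, 32 mm inside, 6 mm high, loose; origin at the centre of its underside.
- chisel: Bystander: cold chisel 150 mm long, 18 mm high at most, lying on the bench beside the bed plate; origin under its middle, x along it.
Things that resemble listed ones, but are neither listed nor needed, are in the scene too. Of the things that look like the part that bears block_center, the smaller one is meant. What is shaped like the part that bears blank_center but pink is not meant.

How it is judged:
By the outcome, as a careful person would: the job done as asked, in the order asked, and still so for the second after the job is handed in, with the robot touching nothing.
It also fails if it takes over 72 s, if anything falls off the work surface, if the arm or the gripper's body presses on something with over 40 N, if the wrist force passes 120 N, or if a joint passes its speed limit or range.

ROBOT

A 6-joint arm with a two-finger parallel gripper is mounted at the origin on the work surface. World frame = base frame: x ahead of the robot, y to its left, z up, the work surface at z = 0. Lengths are in m, angles in rad, forces in N, time in s.
With the tool pointing down it reaches from about 0.425 to 0.95 m from the base axis. Payload 3.5 kg.
Tool frame: the origin (TCP) lies on the centre line of the jaws, within the pads' length; the fingertips stand 11 mm ahead of it and the grasp point (between the pads) lies 8 mm behind it; x points along the fingers, y is the direction in which the jaws open and shut, and the axes are right-handed (so a half turn about x gives the same grasp; the last joint's range is limited). The gripper opens to 85 mm and grips with 20 to 120 N. Pads are 22 mm wide; open, the fingers measure 114 mm over their backs; the gripper's body (76 mm by 85 mm) begins 54 mm behind the grasp point. The pads swing forward as they close: fully open they stand 13 mm farther back than shut.
Start: joints at [1.128, 0.286, 1.577, -0, 1.279, -0.15], TCP at [0.195, 0.646, 0.242] pointing down, gripper open.
Joint ranges: [-2.77, 2.77], [-0.9, 2.22], [0.21, 2.48], [-1.53, 4.67], [0.24, 2.81], [-2.84, 2.84]. Speed limits (rad/s): [2.79, 2.79, 3.14, 3.14, 3.14, 3.14].

INTERFACE

Orientations are given as a unit quaternion [x, y, z, w].
In Python, from plant import ctrl gives the robot as it stands. The module is installed in compiled form; this text tells all that it offers.
- The arm moves only by the tool drive_tool, never from a script. Its argument "series" is a list of rows, each a list of 2 entries, a list of its own where there are three numbers: the shift along the tool's x, y, z in units of 50 mm (1.0 is 50 mm), then the turn, a rotation vector about the tool's x, y, z in degrees. A call has 1 to 5 rows; each row shifts and turns the pose as measured when the row begins, along the tool's axes as they then stand; what a row does not reach is not made up. A row lasts 1/10 s, in which the tool goes at most 50 mm and 8.59 degrees, less where a joint would pass 70% of its speed; a pose out of reach is approached as far as the arm can. A call is refused whole if a number of a shift passes 1 or a number of a turn 8.59, either way. A call with a gripper value outside its range is refused whole. "grip" is the gripper's target within -1 to 1 (fully open at 1, half-way at 0, shut at -1), set as the call begins (left out, the last holds). The fingers move at their own pace and stop on an object; "newtons" is the grip in N (left out, the last holds). Time passes only in rows, so rows that do not move let the fingers close. It gives the time, the measured TCP pose, the force and the opening at its end, in the units of the state.
- ctrl.get_state(): the state, without advancing time (a new reading comes with each control period).
- ctrl.read_camera(name): name is "scene" or "top"; returns a dict with "img" (384x512x3 uint8, red, green, blue), "camera_matrix" (3x3 intrinsics, pixels), "k1" (the pictures are not rectified: a ray, as slopes to the right and down, at radius r is drawn at 1 + k1 r^2 times it, then the intrinsics apply), "R" (3x3) and "t" (3): a world point X has camera coordinates R X + t. Camera axes: x right, y down, z forward; pixel columns grow to the right and rows downward; lengths in m; the calibration is good to about 2 mm. A picture is of the moment at which its call begins. There is no depth.
- ctrl.sign_off(): hands the job in, once; it reports no verdict.
The state is a dict: "time": time; "qpos": joint angles; "dq": joint speeds; "joint_efforts": joint torques, N m; "eef_pos": TCP position; "tcp_rot": TCP orientation; "contact_force": force on the tool from outside, world axes, zero at the start; "wrist_torque": the same for the moment, N m; "opening": opening from 0.0 (shut) to 1.0 (fully open).
Only numpy, scipy, OpenCV 4.12 (cv2) and the standard library are available. Lean on these libraries where they do the work, as an engineer would, in place of code of your own. Each camera call takes 0.05 s, during which the arm holds its last target.

## Working session

There is one attempt and no reset: what is moved stays moved. The work goes in short steps, Python scripts to look and compute and a tool call to move; the robot and the scene stay as the last step left them, time stands still between calls to the robot, and variables do not carry over. Pictures are saved under pics/ and viewed, and the job is handed in when it is done.

Besides the shell and the picture viewer there is one more tool, called after "Emit:" as name(argument=value, ...) on one line, values as JSON. drive_tool: Moves the arm, as the interface text tells. Its arguments: {"type":"object","properties":{"series":{"type":"array"},"grip":{"type":"number"},"newtons":{"type":"number"}},"required":["series"]}

```bash
mkdir -p pics
python3 - <<'E'
from plant import ctrl
import cv2
s=ctrl.get_state();print({k:(s[k] if not hasattr(s[k],'round') else s[k]) for k in s})
for n in("scene","top"):
    c=ctrl.read_camera(n);print(n,c["camera_matrix"],c["k1"],c["R"],c["t"])
    cv2.imwrite(f"pics/{n}0.png",cv2.resize(c["img"][:,:,::-1],(800,600),interpolation=cv2.INTER_CUBIC)); cv2.imwrite(f"pics/{n}0raw.png",c["img"][:,:,::-1])
E
```

```text
{'time': 0.0, 'qpos': array([ 1.12799438e+00,  2.87191765e-01,  1.57819302e+00,  4.89935989e-05,
        1.27861028e+00, -1.49988871e-01]), 'dq': array([ 1.02162477e-03,  6.75433778e-04, -1.04355759e-03,  3.14221625e-05,
        2.25002855e-05,  1.06893108e-03]), 'joint_efforts': array([-5.09015408e-04, -4.05998254e+01, -2.92617077e+01, -1.33566555e-04,
        6.03321139e-03, -9.65547258e-06]), 'eef_pos': array([0.19451335, 0.6456993 , 0.24092108]), 'tcp_rot': array([ 0.10235299,  0.69980464, -0.10396799,  0.69927676]), 'contact_force': array([-0.04811928,  0.12078007,  1.59516486]), 'wrist_torque': array([0.01313684, 0.03144569, 0.01818072]), 'opening': 0.9992726923412732}
scene [[384.607994     0.         261.80540552]
 [  0.         384.607994   192.60742962]
 [  0.           0.           1.        ]] 0.0038833154685442317 [[-0.14516607  0.98933915  0.01161278]
 [ 0.607306    0.09836386 -0.78835523]
 [-0.78109297 -0.10738992 -0.6151107 ]] [ 0.08207285 -0.27638492  1.40430865]
top [[348.05515783   0.         260.93714303]
 [  0.         348.05515783 187.05696352]
 [  0.           0.           1.        ]] 0.006640005016435872 [[-0.06097699 -0.99813439  0.00309097]
 [-0.97124011  0.05861934 -0.23077353]
 [ 0.23016181 -0.01707394 -0.97300258]] [0.02090537 0.5735005  0.74529809]
```

View pics/scene0.png

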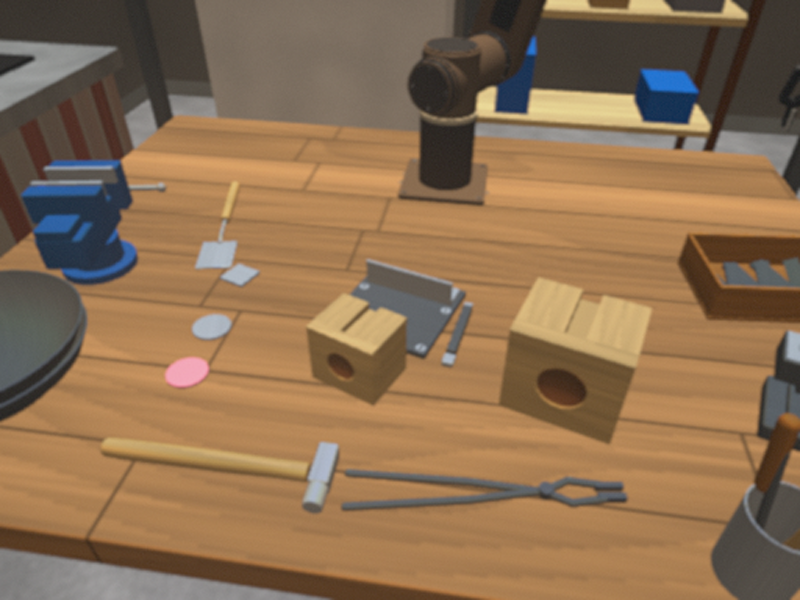

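View pics/top0.png

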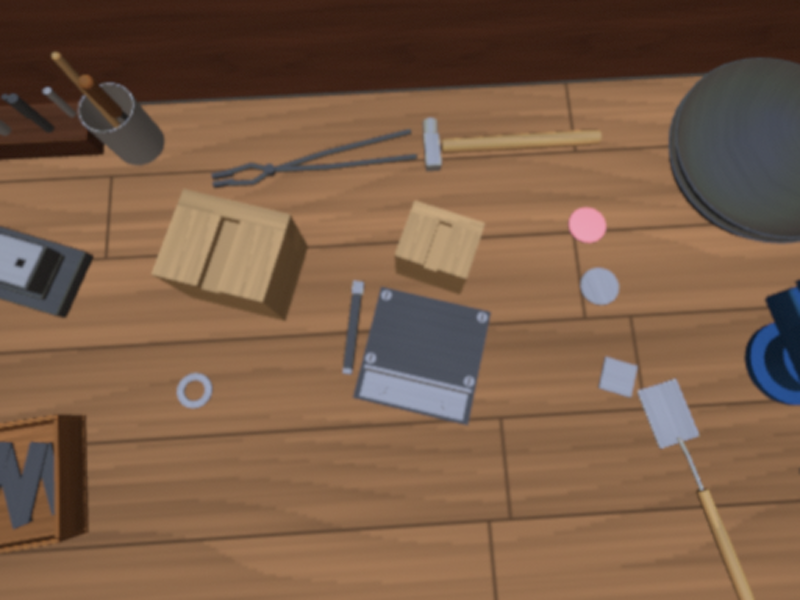

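Candidates: blocks at scene (357,347) and (575,355). The smaller, with its hollow facing away from the plate at (341,367), is the one meant. Discs are at scene (211,327) grey and (187,372) pink; the grey one is meant. I'll enlarge both.

```bash
cat > h.py <<'E'
import numpy as np, cv2
from plant import ctrl
def cam(n): return ctrl.read_camera(n)
def ray(c,u,v):
    K=c["camera_matrix"]; d=np.array([(u-K[0,2])/K[0,0],(v-K[1,2])/K[1,1]]); s=d.copy()
    for _ in range(10): s=d/(1+c["k1"]*(s@s))
    R,t=np.array(c["R"]),np.array(c["t"])
    return -R.T@t, R.T@np.array([s[0],s[1],1.])
def onz(c,u,v,z):
    o,r=ray(c,u,v); return o+r*(z-o[2])/r[2]
def proj(c,X):
    p=np.array(c["R"])@np.array(X)+np.array(c["t"]); s=p[:2]/p[2]; s=s*(1+c["k1"]*(s@s)); K=c["camera_matrix"]
    return np.array([K[0,0]*s[0]+K[0,2],K[1,1]*s[1]+K[1,2]])
def crop(c,x0,y0,x1,y1,k,fn,marks=[]):
    im=c["img"][y0:y1,x0:x1,::-1]; im=cv2.resize(im,None,fx=k,fy=k,interpolation=cv2.INTER_CUBIC).copy()
    for m in marks:
        cv2.circle(im,(int((m[0]-x0+.5)*k),int((m[1]-y0+.5)*k)),3,(0,255,0),1)
    for x in range(x0-x0%10+10,x1,10):
        cv2.line(im,(int((x-x0+.5)*k),0),(int((x-x0+.5)*k),6),(0,0,255),1); 
        if x%20==0: cv2.putText(im,str(x),(int((x-x0+.5)*k)-10,16),0,.35,(0,255,255),1)
    for y in range(y0-y0%10+10,y1,10):
        cv2.line(im,(0,int((y-y0+.5)*k)),(6,int((y-y0+.5)*k)),(0,0,255),1)
        if y%20==0: cv2.putText(im,str(y),(8,int((y-y0+.5)*k)+4),0,.35,(0,255,255),1)
    cv2.imwrite(fn,im)
E
python3 - <<'E'
from h import *
c=cam("top"); crop(c,215,120,405,275,4.2,"pics/t1.png")
c=cam("scene"); crop(c,100,155,310,265,3.8,"pics/s1.png")
E
```

```text
(no output)
```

View pics/t1.png

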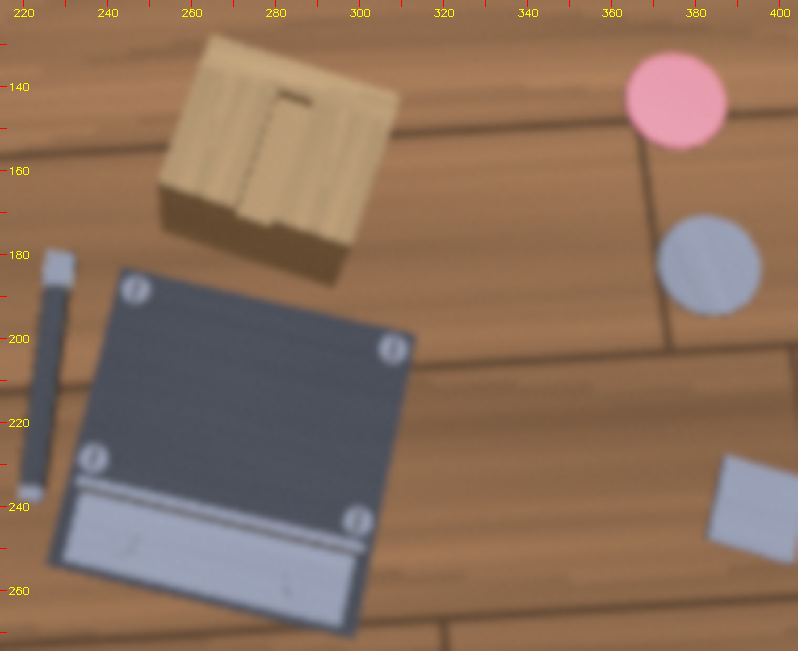

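View pics/s1.png

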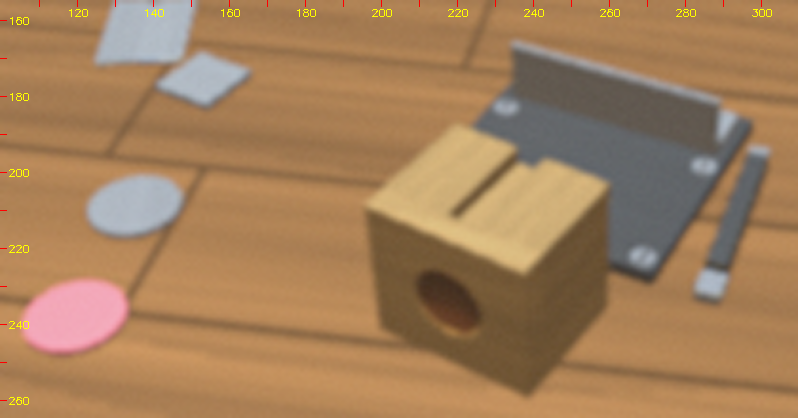

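The crops confirm it: the small block has a hollow facing away from the plate, top-view corners at (265,128), (310,142), (298,178) and (252,163). The grey disc is at top (384,183). The pink disc at (376,143) is not meant.

```bash
cat > m1.py <<'E'
from h import *
from scipy.optimize import least_squares
ct=cam("top"); cs=cam("scene")
def f(c,x0,y0,k,pts): return [(x0+a/k-.5,y0+b/k-.5) for a,b in pts]
T=lambda p:f(ct,215,120,4.2,p); S=lambda p:f(cs,100,155,3.8,p)
P=[onz(ct,*p,.01) for p in T([(122,268),(415,335),(355,637),(47,565)])]
# bed local corners (0,+90),(0,-90),(-180,-90),(-180,90)
def rig(L,th,x,y): 
    L=np.array(L,float);co,s=np.cos(th),np.sin(th); o=L.copy(); o[:,0]=x+co*L[:,0]-s*L[:,1]; o[:,1]=y+s*L[:,0]+co*L[:,1]; return o
Lb=np.array([(0,.09,.01),(0,-.09,.01),(-.18,-.09,.01),(-.18,.09,.01)])
St=[(0,-.09,.01),(0,.09,.01)]
def fit(obs,g):
    def r(q):
        e=[]
        for c,L,p in obs:
            for X,u in zip(rig(L,q[0],q[1],q[2]),p): e+=list(proj(c,X)-u)
        return np.array(e)
    s=least_squares(r,g); return s.x,np.abs(s.fun).max(),s.fun.reshape(-1,2).round(1).tolist()
obsb=[(ct,Lb,T([(122,268),(415,335),(355,637),(47,565)])),
 (cs,[(-.13,-.08,.055),(-.13,.08,.055),(0,.09,.01),(-.18,.09,.01)],S([(512,42),(720,100),(652,281),(750,122)]))]
print([np.round(p,4) for p in P])
qb,*o=fit(obsb,[0.1,.7,.2]);print("bed both",qb,o); print("bed top",fit(obsb[:1],qb)[0],"scene",fit(obsb[1:],qb)[0])
a,b,d=.045,.055,.1
obk=[(ct,[(a,b,d),(a,-b,d),(-a,-b,d),(-a,b,d),(-a,b,0),(-a,-b,0)],T([(212,34),(400,95),(351,244),(158,184),(162,232),(335,287)])),
 (cs,[(a,-b,d),(a,b,d),(-a,b,d),(-a,-b,d),(a,b,0),(a,-b,0)],S([(366,207),(526,274),(609,184),(459,125),(528,396),(381,328)]))]
qk,*o=fit(obk,[0.1,.75,.2]);print("block",qk,o); print("top",fit(obk[:1],qk)[0],"scene",fit(obk[1:],qk)[0])
dt=onz(ct,*T([(710,265)])[0],.005);ds=onz(cs,*S([(135,205)])[0],.005);print("disc",dt,ds)
E
python3 m1.py
```

```text
[array([0.5995, 0.0281, 0.01  ]), array([ 0.5483, -0.1428,  0.01  ]), array([ 0.3776, -0.0924,  0.01  ]), array([0.428 , 0.0793, 0.01  ])]
bed both [-0.28948936  0.57446134 -0.05801496] [np.float64(1.384162341268933), [[-0.1, -0.3], [0.6, -0.2], [0.3, 0.6], [-0.1, 0.2], [-0.3, 1.3], [-0.4, 1.3], [0.3, -1.4], [1.0, -0.1]]]
bed top [-0.28837541  0.5747115  -0.0575595 ] scene [-0.29395043  0.57338821 -0.0588648 ]
block [-0.3887268   0.64375998 -0.06461773] [np.float64(1.0783300173522434), [[-0.2, 0.5], [0.2, 0.4], [0.2, 0.6], [-0.0, -0.2], [-0.1, 0.0], [-0.2, 0.5], [-0.3, -0.1], [-0.2, 0.2], [0.3, 0.2], [-0.6, 0.1], [0.5, 1.1], [-0.2, 0.6]]]
top [-0.38396081  0.6445447  -0.0646916 ] scene [-0.39349237  0.64251933 -0.06462859]
disc [ 0.58129382 -0.32479499  0.005     ] [ 0.58082525 -0.32498949  0.005     ]
```

```bash
cat > g.py <<'E'
import sys; from h import *
from scipy.spatial.transform import Rotation as Ro
TH=-0.2895; O=np.array([.5745,-.058]); ex=np.array([np.cos(TH),np.sin(TH)]); ey=np.array([-ex[1],ex[0]])
def b2w(x,y): return O+x*ex+y*ey
def w2b(p): d=np.array(p[:2])-O; return np.array([d@ex,d@ey])
def Rdown(phi,tilt=0): # tool x down, tool y at world yaw phi
    y=np.array([np.cos(phi),np.sin(phi),0]); x=np.array([0,0,-1.]); return Ro.from_matrix(np.stack([x,y,np.cross(x,y)],1))
def st():
    s=ctrl.get_state(); R=Ro.from_quat(s["tcp_rot"]); return s,np.array(s["eef_pos"]),R
def go(tp,phi):
    s,p,R=st(); d=R.inv().apply(np.array(tp)-p)/.05
    best=min(((R.inv()*Rdown(phi+k*np.pi)).as_rotvec(degrees=True) for k in(0,1)),key=np.linalg.norm)
    print("t",round(s["time"],2),"pos",p.round(4),"bed",w2b(p).round(4),"F",np.round(s["contact_force"],1),"open",round(s["opening"],3),"q",np.round(s["qpos"],2))
    print("axes y",R.as_matrix()[:,1].round(3),"z",R.as_matrix()[:,2].round(3)); print("shift units",d.round(3),"rot",best.round(2))
def gob(x,y,z,phi=TH+np.pi/2): go([*b2w(x,y),z],phi)
E
python3 -c "
from g import *
gob(.17,.0134,.26)"
```

```text
t 0.3 pos [0.1947 0.6461 0.2418] bed [-0.565   0.5664] F [ 0.2 -0.3  0.3] open 0.997 q [ 1.13  0.29  1.58  0.    1.28 -0.15]
axes y [ 0.289  0.957 -0.001] z [ 0.957 -0.289 -0.   ]
shift units [ -0.357 -11.011  14.736] rot [-0.19 -0.01  0.05]
```

Emit:
drive_tool(series=[[[-0.5, -0.4, 0.5], [0, 0, 0]], [[-0.3, -0.5, 0.7], [0, 0, 0]], [[0, -0.6, 0.8], [0, 0, 0]], [[0, -0.6, 0.8], [0, 0, 0]], [[0, -0.6, 0.8], [0, 0, 0]]], grip=0.1, newtons=40)

```text
time: 0.8
eef_pos: [0.3277, 0.4647, 0.2819]
tcp_rot: [0.099, 0.7, -0.1, 0.7]
contact_force: [0.9, 0.2, 1.1]
opening: 0.55
```

Emit:
drive_tool(series=[[[0, -0.6, 0.8], [0, 0, 0]], [[0, -0.6, 0.8], [0, 0, 0]], [[0, -0.6, 0.8], [0, 0, 0]], [[0, -0.6, 0.8], [0, 0, 0]], [[0, -0.6, 0.8], [0, 0, 0]]])

```text
time: 1.3
eef_pos: [0.4768, 0.2637, 0.2836]
tcp_rot: [0.099, 0.699, -0.098, 0.701]
contact_force: [1.3, 0.5, 0.7]
opening: 0.553
```

Emit:
drive_tool(series=[[[0, -0.6, 0.8], [0, 0, 0]], [[0, -0.6, 0.8], [0, 0, 0]], [[0, -0.6, 0.8], [0, 0, 0]], [[0, -0.6, 0.8], [0, 0, 0]], [[0, -0.6, 0.8], [0, 0, 0]]])

```text
time: 1.8
eef_pos: [0.6259, 0.0629, 0.2851]
tcp_rot: [0.1, 0.698, -0.098, 0.702]
contact_force: [1.4, 0.5, 0.6]
opening: 0.549
```

```bash
python3 -c "
from g import *
gob(.17,.0134,.26)"
```

```text
t 1.8 pos [0.6259 0.0629 0.2851] bed [0.0148 0.1305] F [1.4 0.5 0.6] open 0.549 q [-0.06  0.15  1.65  0.    1.33 -1.35]
axes y [0.278 0.961 0.004] z [ 0.961 -0.278  0.006]
shift units [ 0.511 -2.369  3.082] rot [ 0.46  0.32 -0.22]
```

Emit:
drive_tool(series=[[[0, -0.6, 0.8], [0.4, 0.3, -0.2]], [[0, -0.6, 0.8], [0, 0, 0]], [[0, -0.6, 0.8], [0, 0, 0]], [[0, -0.5, 0.65], [0, 0, 0]]])

```text
time: 2.2
eef_pos: [0.7398, -0.0936, 0.2849]
tcp_rot: [0.103, 0.699, -0.102, 0.7]
contact_force: [0.3, 1.0, -0.8]
opening: 0.549
```

```bash
python3 -c "
from g import *
gob(.17,.0134,.055)
crop(cam('top'),215,100,405,255,4.2,'pics/t2.png')"
```

```text
t 2.2 pos [ 0.7398 -0.0936  0.2849] bed [0.1686 0.0131] F [ 0.3  1.  -0.8] open 0.549 q [-0.26  0.42  1.33  0.    1.39 -1.54]
axes y [0.286 0.958 0.001] z [ 0.958 -0.286  0.001]
shift units [4.599e+00 3.000e-03 2.500e-02] rot [-0.06  0.04 -0.05]
```

View pics/t2.png

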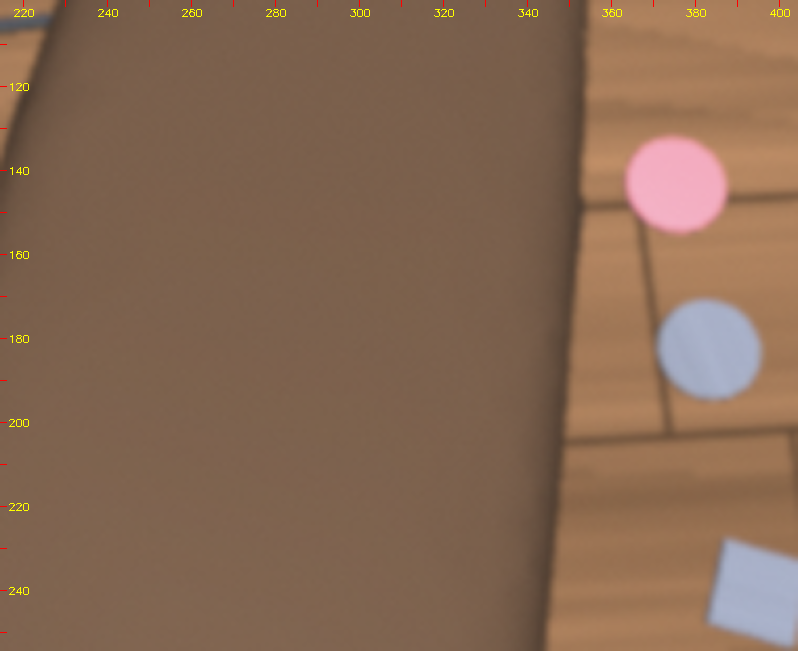

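Emit:
drive_tool(series=[[[1, 0, 0], [0, 0, 0]], [[1, 0, 0], [0, 0, 0]], [[1, 0, 0], [0, 0, 0]], [[1, 0, 0], [0, 0, 0]], [[0.6, 0, 0.03], [0, 0, 0]]])

```text
time: 2.75
eef_pos: [0.7515, -0.1068, 0.0582]
tcp_rot: [0.104, 0.692, -0.108, 0.707]
contact_force: [-0.6, -0.2, -0.7]
opening: 0.548
```

```bash
python3 -c "
from g import *
gob(.125,.0134,.055)
crop(cam('scene'),170,130,330,260,4.6,'pics/s3.png')"
```

```text
t 2.75 pos [ 0.7515 -0.1068  0.0582] bed [0.1835 0.0037] F [-0.6 -0.2 -0.7] open 0.548 q [-0.27  0.63  1.46 -0.    1.03 -1.54]
axes y [ 0.297  0.955 -0.002] z [ 0.955 -0.297  0.022]
shift units [ 0.039  0.18  -1.174] rot [-0.67  1.24  0.12]
```

View pics/s3.png

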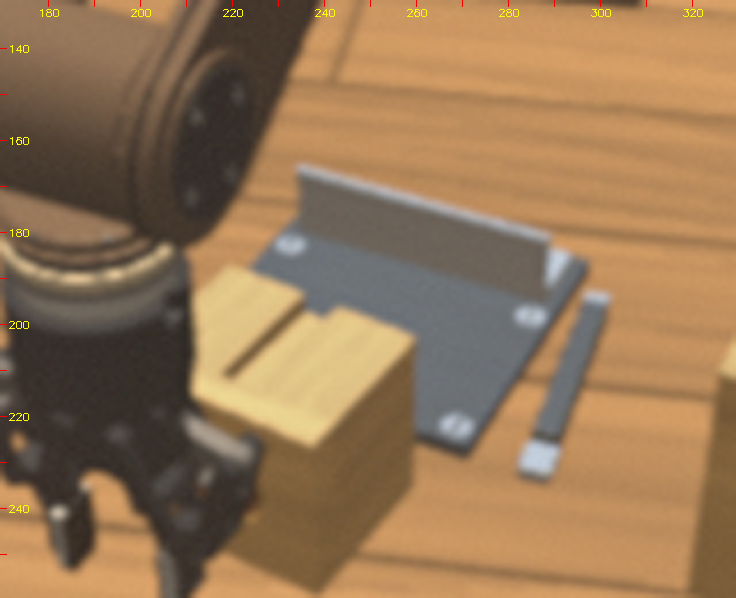

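Emit:
drive_tool(series=[[[0.04, 0.1, -0.5], [-0.6, 1.2, 0.1]], [[0, 0.08, -0.4], [0, 0, 0]], [[0, 0, -0.16], [0, 0, 0]], [[0, 0, -0.16], [0, 0, 0]]])

```text
time: 3.2
eef_pos: [0.6929, -0.0794, 0.0496]
tcp_rot: [0.103, 0.701, -0.103, 0.698]
contact_force: [5.2, -1.7, 1.3]
opening: 0.546
```

```bash
python3 -c "
from g import *
gob(.101,.0134,.055)"
```

```text
t 3.2 pos [ 0.6929 -0.0794  0.0496] bed [0.1196 0.0133] F [ 5.2 -1.7  1.3] open 0.546 q [-0.26  0.53  1.62  0.    0.99 -1.54]
axes y [0.288 0.958 0.   ] z [ 0.958 -0.288 -0.006]
shift units [-0.105  0.002 -0.372] rot [-0.15 -0.32 -0.01]
```

Contact made. I'll push on in small steps until the edge stops the block.

Emit:
drive_tool(series=[[[-0.1, 0, -0.12], [0, -0.3, 0]], [[0, 0, -0.1], [0, 0, 0]], [[0, 0, -0.08], [0, 0, 0]]])

```text
time: 3.5
eef_pos: [0.6821, -0.0766, 0.0598]
tcp_rot: [0.102, 0.695, -0.104, 0.704]
contact_force: [4.2, -1.7, -1.9]
opening: 0.547
```

```bash
python3 -c "
from g import *
gob(.101,.0134,.055)"
```

```text
t 3.5 pos [ 0.6821 -0.0766  0.0598] bed [0.1085 0.0129] F [ 4.2 -1.7 -1.9] open 0.547 q [-0.26  0.49  1.66 -0.    0.97 -1.54]
axes y [0.288 0.958 0.   ] z [ 0.958 -0.288  0.014]
shift units [ 0.095  0.009 -0.15 ] rot [-0.15  0.79 -0.01]
```

Emit:
drive_tool(series=[[[0.05, 0, -0.08], [0, 0.7, 0]], [[0, 0, -0.05], [0, 0, 0]]])

```text
time: 3.7
eef_pos: [0.677, -0.0753, 0.0587]
tcp_rot: [0.103, 0.698, -0.103, 0.701]
contact_force: [4.3, -1.4, -1.5]
opening: 0.551
```

Emit:
drive_tool(series=[[[0, 0, -0.06], [0, 0, 0]]])

```text
time: 3.8
eef_pos: [0.6744, -0.0747, 0.0587]
tcp_rot: [0.103, 0.697, -0.103, 0.702]
contact_force: [4.5, -1.3, -0.3]
opening: 0.549
```

```bash
python3 -c "
from g import *
gob(.101,.0134,.055)
crop(cam('scene'),170,130,330,260,4.6,'pics/s4.png')"
```

```text
t 3.8 pos [ 0.6744 -0.0747  0.0587] bed [0.1005 0.0125] F [ 4.5 -1.3 -0.3] open 0.549 q [-0.26  0.48  1.68  0.    0.97 -1.54]
axes y [0.288 0.957 0.   ] z [ 0.957 -0.288  0.006]
shift units [0.074 0.018 0.01 ] rot [-0.18  0.35 -0.02]
```

View pics/s4.png

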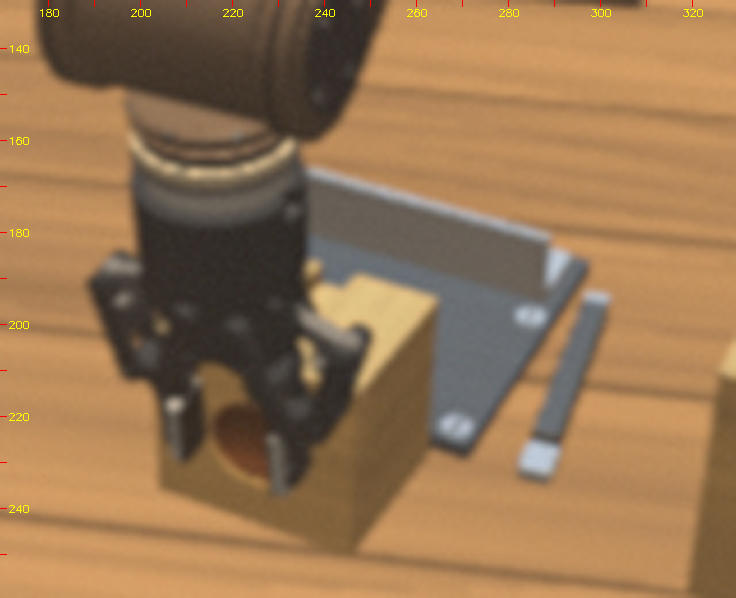

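Emit:
drive_tool(series=[[[0, 0, -0.06], [0, 0.3, 0]]])

```text
time: 3.95
eef_pos: [0.6707, -0.0737, 0.0582]
tcp_rot: [0.103, 0.7, -0.103, 0.699]
contact_force: [5.0, -0.9, -0.7]
opening: 0.547
```

Emit:
drive_tool(series=[[[0, 0, -0.06], [0, 0, 0]]])

```text
time: 4.05
eef_pos: [0.6697, -0.0733, 0.0592]
tcp_rot: [0.103, 0.698, -0.103, 0.701]
contact_force: [9.6, -1.8, -0.3]
opening: 0.551
```

```bash
python3 -c "
from g import *
gob(.101,.0134,.055)
crop(cam('scene'),170,130,330,260,4.6,'pics/s5.png')"
```

```text
t 4.05 pos [ 0.6697 -0.0733  0.0592] bed [0.0956 0.0125] F [ 9.6 -1.8 -0.3] open 0.551 q [-0.26  0.47  1.69  0.    0.97 -1.54]
axes y [0.288 0.957 0.   ] z [ 0.957 -0.288  0.005]
shift units [0.084 0.019 0.108] rot [-0.18  0.29 -0.03]
```

View pics/s5.png

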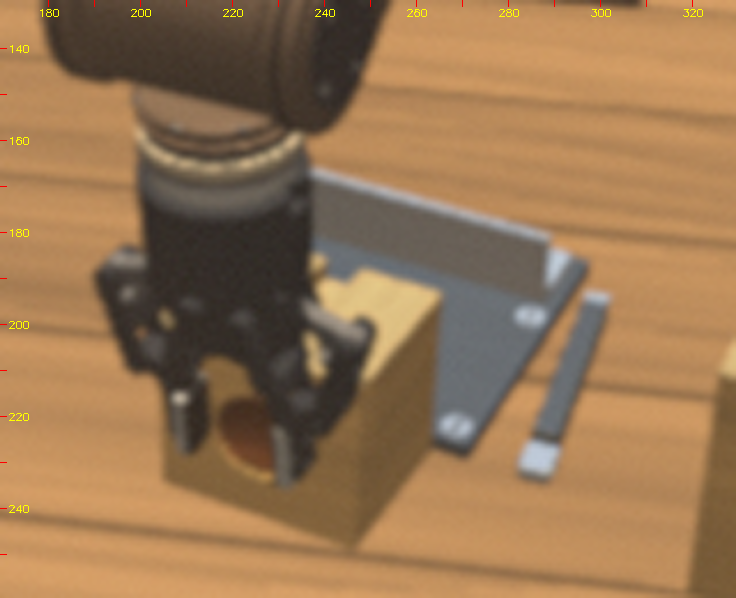

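Emit:
drive_tool(series=[[[0, 0, -0.06], [0, 0.3, 0]]])

```text
time: 4.2
eef_pos: [0.6689, -0.073, 0.0609]
tcp_rot: [0.103, 0.697, -0.103, 0.702]
contact_force: [7.5, -2.0, 0.6]
opening: 0.556
```

```bash
python3 -c "
from g import *
c=cam('scene')
f=lambda a,b:(170+a/4.6-.5,130+b/4.6-.5)
for p,z in(((350,548),0),((163,481),0),((441,292),.1)): print(w2b(onz(c,*f(*p),z)))
gob(.12,.02,.1)
"
```

```text
[0.08175621 0.06169416]
[ 0.08110536 -0.04739814]
[-0.00961847  0.06803823]
t 4.25 pos [ 0.6687 -0.073   0.0612] bed [0.0946 0.0126] F [ 7.3 -2.4 -0.9] open 0.552 q [-0.26  0.47  1.69  0.    0.97 -1.54]
axes y [0.288 0.958 0.001] z [ 0.958 -0.288  0.006]
shift units [-0.774  0.151  0.512] rot [-0.15  0.35 -0.03]
```

Emit:
drive_tool(series=[[[0, 0, 0.3], [0, 0.3, 0]], [[-0.65, 0, 0], [0, 0, 0]], [[0, 0, -0.2], [0, 0, 0]], [[0, 0, -0.1], [0, 0, 0]]])

```text
time: 4.65
eef_pos: [0.6695, -0.0734, 0.0957]
tcp_rot: [0.103, 0.7, -0.103, 0.699]
contact_force: [4.1, -1.1, -1.6]
opening: 0.551
```

```bash
python3 -c "
from g import *
gob(.097,.0126,.09)
crop(cam('scene'),170,130,330,260,4.6,'pics/s6.png')"
```

```text
t 4.65 pos [ 0.6695 -0.0734  0.0957] bed [0.0955 0.0124] F [ 4.1 -1.1 -1.6] open 0.551 q [-0.26  0.43  1.68  0.    1.04 -1.54]
axes y [0.288 0.958 0.   ] z [ 0.958 -0.288 -0.   ]
shift units [0.114 0.004 0.03 ] rot [-0.12 -0.02 -0.01]
```

View pics/s6.png

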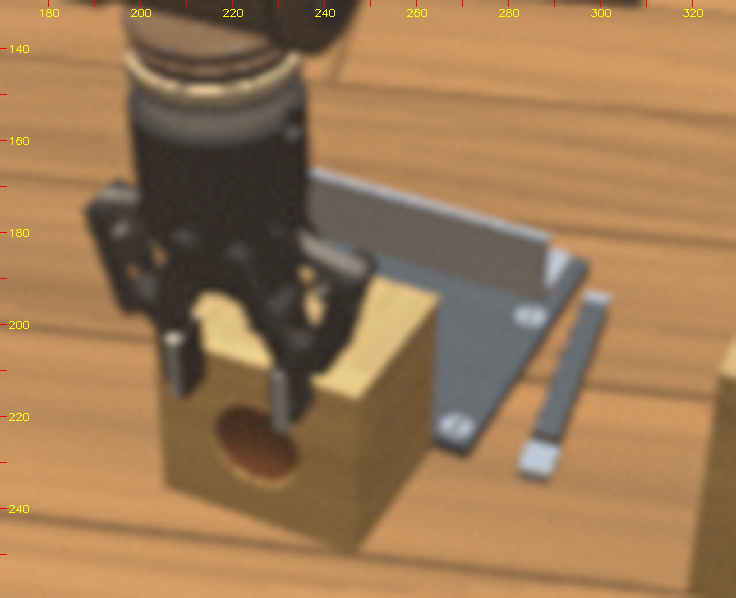

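Emit:
drive_tool(series=[[[-0.15, 0, -0.2], [0, 0, 0]], [[-0.15, 0, -0.2], [0, 0, 0]], [[-0.15, 0, -0.2], [0, 0, 0]]])

```text
time: 5.0
eef_pos: [0.6397, -0.0645, 0.1193]
tcp_rot: [0.103, 0.7, -0.103, 0.699]
contact_force: [1.4, -0.0, -0.7]
opening: 0.552
```

```bash
python3 -c "
from g import *
gob(.097,.0126,.095)
crop(cam('scene'),170,130,330,260,4.6,'pics/s7.png')"
```

```text
t 5.0 pos [ 0.6397 -0.0645  0.1193] bed [0.0643 0.0124] F [ 1.4 -0.  -0.7] open 0.552 q [-0.26  0.34  1.75  0.    1.06 -1.54]
axes y [0.288 0.958 0.   ] z [ 0.958 -0.288 -0.002]
shift units [0.485 0.006 0.654] rot [-0.13 -0.12 -0.01]
```

View pics/s7.png

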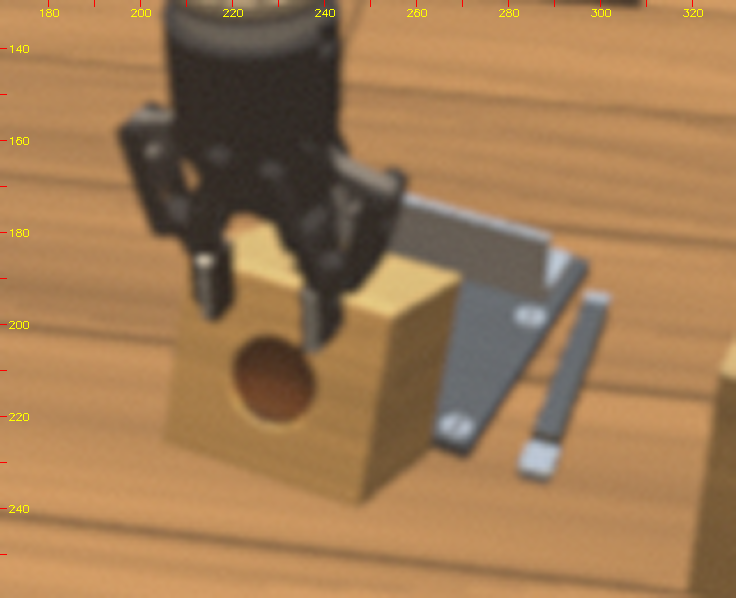

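Tipping well, at about 20°. I'll continue along the arc.

Emit:
drive_tool(series=[[[-0.1, 0, -0.2], [0, 0, 0]], [[-0.08, 0, -0.2], [0, 0, 0]], [[-0.06, 0, -0.2], [0, 0, 0]]])

```text
time: 5.35
eef_pos: [0.6059, -0.0541, 0.1318]
tcp_rot: [0.103, 0.703, -0.102, 0.696]
contact_force: [1.4, -0.1, 0.4]
opening: 0.549
```

```bash
python3 -c "
from g import *
gob(.097,.0126,.095)
crop(cam('scene'),170,130,330,260,4.6,'pics/s8.png')"
```

```text
t 5.35 pos [ 0.6059 -0.0541  0.1318] bed [0.029  0.0127] F [ 1.4 -0.1  0.4] open 0.549 q [-0.26  0.26  1.82  0.    1.07 -1.54]
axes y [ 0.287  0.958 -0.   ] z [ 0.958 -0.287 -0.01 ]
shift units [ 0.722 -0.     1.368] rot [-0.09 -0.55  0.01]
```

View pics/s8.png

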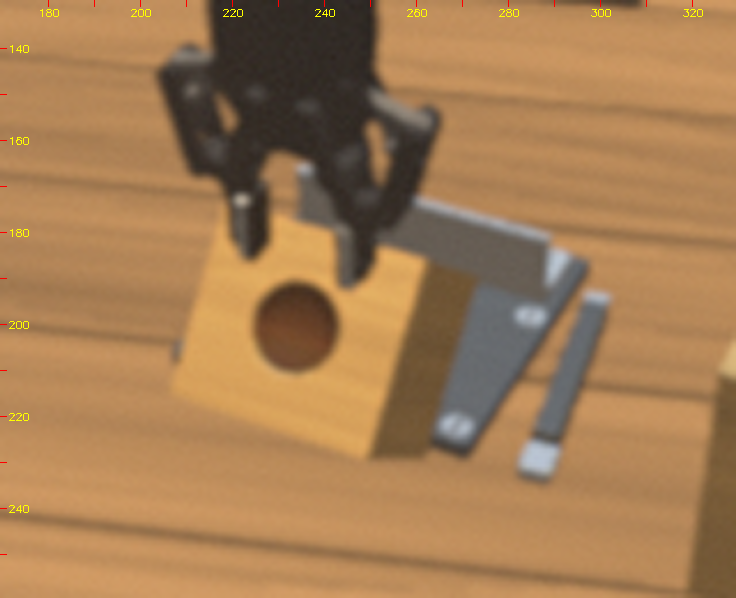

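Emit:
drive_tool(series=[[[-0.05, 0, -0.2], [0, 0, 0]], [[-0.05, 0, -0.15], [0, 0, 0]], [[-0.03, 0, -0.15], [0, 0, 0]]])

```text
time: 5.7
eef_pos: [0.5773, -0.0453, 0.138]
tcp_rot: [0.103, 0.705, -0.102, 0.694]
contact_force: [-0.4, -0.4, -0.2]
opening: 0.556
```

```bash
python3 -c "
from g import *
gob(.097,.0126,.095)
crop(cam('scene'),170,130,330,260,4.6,'pics/s9.png')"
```

```text
t 5.7 pos [ 0.5773 -0.0453  0.138 ] bed [-0.001  0.013] F [-0.4 -0.4 -0.2] open 0.556 q [-0.25  0.19  1.89  0.    1.07 -1.53]
axes y [ 0.286  0.958 -0.   ] z [ 0.958 -0.286 -0.016]
shift units [ 0.829 -0.005  1.973] rot [-0.06 -0.92  0.02]
```

View pics/s9.png

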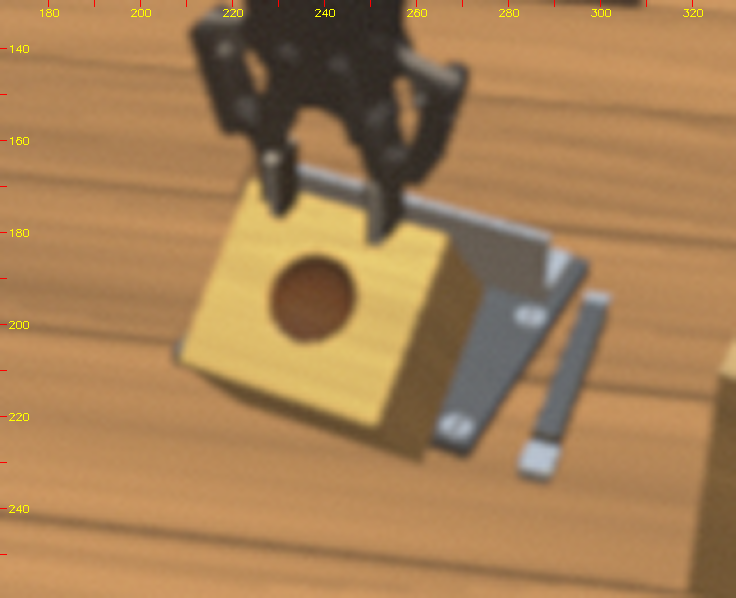

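Emit:
drive_tool(series=[[[-0.1, 0, -0.1], [0, 0, 0]], [[-0.2, 0, 0], [0, -0.9, 0]], [[-0.3, 0, 0], [0, 0, 0]]])

```text
time: 6.05
eef_pos: [0.5693, -0.0428, 0.1672]
tcp_rot: [0.102, 0.702, -0.102, 0.697]
contact_force: [0.4, -0.4, 0.1]
opening: 0.549
```

```bash
python3 -c "
from g import *
gob(.08,.0126,.17)
crop(cam('scene'),170,130,330,260,4.6,'pics/s10.png')"
```

```text
t 6.05 pos [ 0.5693 -0.0428  0.1672] bed [-0.0093  0.013 ] F [ 0.4 -0.4  0.1] open 0.549 q [-0.25  0.14  1.9  -0.    1.12 -1.53]
axes y [ 0.286  0.958 -0.001] z [ 0.958 -0.286 -0.006]
shift units [-0.067 -0.007  1.786] rot [-0.04 -0.37  0.04]
```

View pics/s10.png

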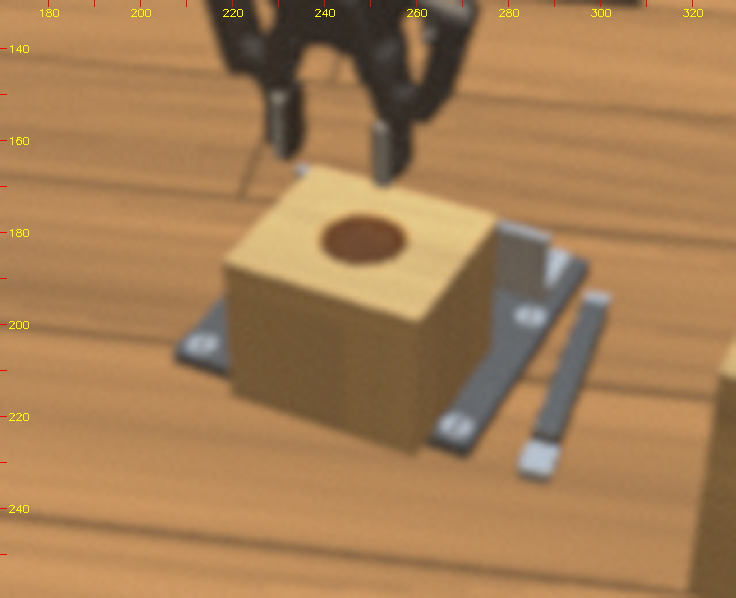

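Emit:
drive_tool(series=[[[0, 0, 0.9], [0, 0, 0]], [[0, 0, 0.9], [0, -0.3, 0]], [[0.9, 0, 0], [0, 0, 0]], [[0.9, 0, 0], [0, 0, 0]], [[0.3, 0, 0], [0, 0, 0]]])

```text
time: 6.6
eef_pos: [0.6679, -0.0719, 0.0744]
tcp_rot: [0.101, 0.691, -0.103, 0.708]
contact_force: [-0.3, 0.3, -0.1]
opening: 0.552
```

```bash
python3 -c "
from g import *
gob(.03,.0126,.062)"
```

```text
t 6.6 pos [ 0.6679 -0.0719  0.0744] bed [0.0935 0.0133] F [-0.3  0.3 -0.1] open 0.552 q [-0.26  0.44  1.7  -0.    0.97 -1.54]
axes y [0.286 0.958 0.   ] z [ 0.958 -0.286  0.025]
shift units [ 0.217 -0.015 -1.275] rot [-0.03  1.42 -0.01]
```

Emit:
drive_tool(series=[[[0.2, 0, -0.6], [0, 1.4, 0]], [[0, 0, -0.5], [0, 0, 0]], [[0, 0, -0.15], [0, 0, 0]]])

```text
time: 6.9
eef_pos: [0.6086, -0.0546, 0.0632]
tcp_rot: [0.103, 0.699, -0.102, 0.7]
contact_force: [4.4, -1.4, 0.8]
opening: 0.551
```

```bash
python3 -c "
from g import *
gob(-.025,.0126,.06)"
```

```text
t 6.9 pos [ 0.6086 -0.0546  0.0632] bed [0.0317 0.013 ] F [ 4.4 -1.4  0.8] open 0.551 q [-0.26  0.35  1.85  0.    0.94 -1.54]
axes y [0.287 0.958 0.   ] z [ 0.958 -0.287  0.001]
shift units [ 0.063 -0.01  -1.135] rot [-0.08  0.04 -0.02]
```

Emit:
drive_tool(series=[[[0, 0, -0.2], [0, 0, 0]], [[0, 0, -0.2], [0, 0, 0]], [[0, 0, -0.2], [0, 0, 0]]])

```text
time: 7.2
eef_pos: [0.5904, -0.0493, 0.0726]
tcp_rot: [0.101, 0.688, -0.104, 0.711]
contact_force: [4.7, -0.9, -2.0]
opening: 0.549
```

```bash
python3 -c "
from g import *
gob(-.025,.0126,.06)
crop(cam('scene'),170,130,330,260,4.6,'pics/s11.png')"
```

```text
t 7.2 pos [ 0.5904 -0.0493  0.0726] bed [0.0127 0.0129] F [ 4.7 -0.9 -2. ] open 0.549 q [-0.25  0.29  1.91 -0.    0.91 -1.53]
axes y [0.287 0.958 0.001] z [ 0.957 -0.287  0.032]
shift units [ 0.228 -0.008 -0.762] rot [-0.11  1.82 -0.06]
```

View pics/s11.png

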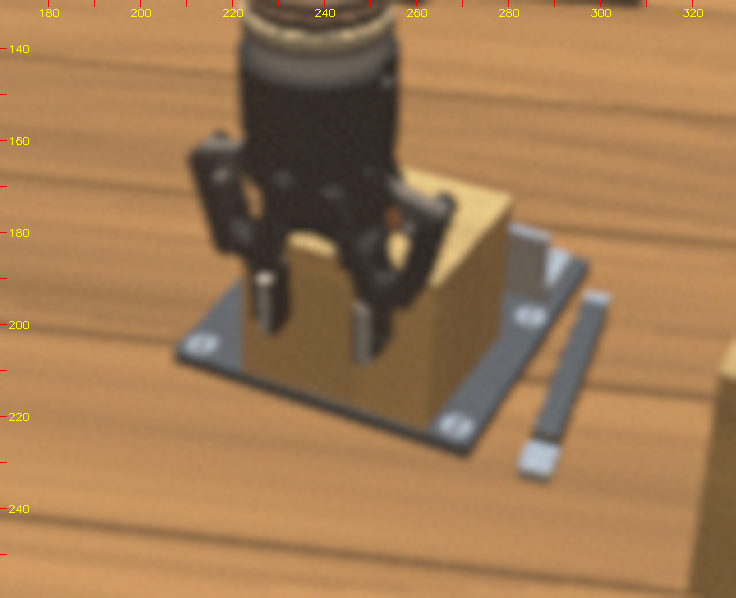

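```bash
python3 -c "
from g import *
t=cam('top');c=cam('scene')
for p in ((135,290),(393,349),(92,459),(357,521)): print('screw',w2b(onz(t,215+p[0]/4.2-.5,120+p[1]/4.2-.5,.011)).round(4))
f=lambda a,b:(170+a/4.6-.5,130+b/4.6-.5)
for p,z in(((434,430),.01),((512,196),.1),((244,365),.01)): print(w2b(onz(c,*f(*p),z)).round(4))
for p in ((457,425),(530,316),(203,345)): print('screw',w2b(onz(c,*f(*p),.011)).round(4))
"
```

```text
screw [-0.0122  0.0788]
screw [-0.0123 -0.0776]
screw [-0.1154  0.0793]
screw [-0.1154 -0.0772]
[-0.0054  0.0676]
[-0.1025  0.0676]
[-0.0081 -0.0492]
screw [-0.0132  0.0774]
screw [-0.1157  0.0773]
screw [-0.0122 -0.0777]
```

Emit:
drive_tool(series=[[[0.2, -0.05, -0.12], [0, 1.8, 0]], [[0.05, -0.05, -0.15], [0, 0, 0]], [[0.03, -0.05, -0.15], [0, 0, 0]]])

```text
time: 7.65
eef_pos: [0.5753, -0.0516, 0.0629]
tcp_rot: [0.104, 0.694, -0.103, 0.705]
contact_force: [4.8, -1.2, -0.9]
opening: 0.548
```

```bash
python3 -c "
from g import *
gob(-.025,.0126,.06)"
```

```text
t 7.65 pos [ 0.5753 -0.0516  0.0629] bed [-0.0011  0.0064] F [ 4.8 -1.2 -0.9] open 0.548 q [-0.27  0.28  1.94  0.    0.9  -1.55]
axes y [0.29  0.957 0.004] z [ 0.957 -0.29   0.014]
shift units [ 0.052  0.122 -0.48 ] rot [-0.27  0.81 -0.24]
```

Emit:
drive_tool(series=[[[0.05, 0, -0.13], [0, 0.8, 0]], [[0.03, 0, -0.13], [0, 0.3, 0]], [[0.02, 0, -0.08], [0, 0.2, 0]]])

```text
time: 7.95
eef_pos: [0.5636, -0.0487, 0.0616]
tcp_rot: [0.105, 0.698, -0.103, 0.701]
contact_force: [5.4, -1.6, 1.5]
opening: 0.552
```

```bash
python3 -c "
from g import *
gob(-.025,.0126,.06)
crop(cam('scene'),170,130,330,260,4.6,'pics/s12.png')"
```

```text
t 7.95 pos [ 0.5636 -0.0487  0.0616] bed [-0.0131  0.0058] F [ 5.4 -1.6  1.5] open 0.552 q [-0.27  0.27  1.97  0.    0.91 -1.55]
axes y [0.29  0.957 0.004] z [ 0.957 -0.29   0.004]
shift units [ 0.032  0.136 -0.239] rot [-0.29  0.2  -0.23]
```

View pics/s12.png

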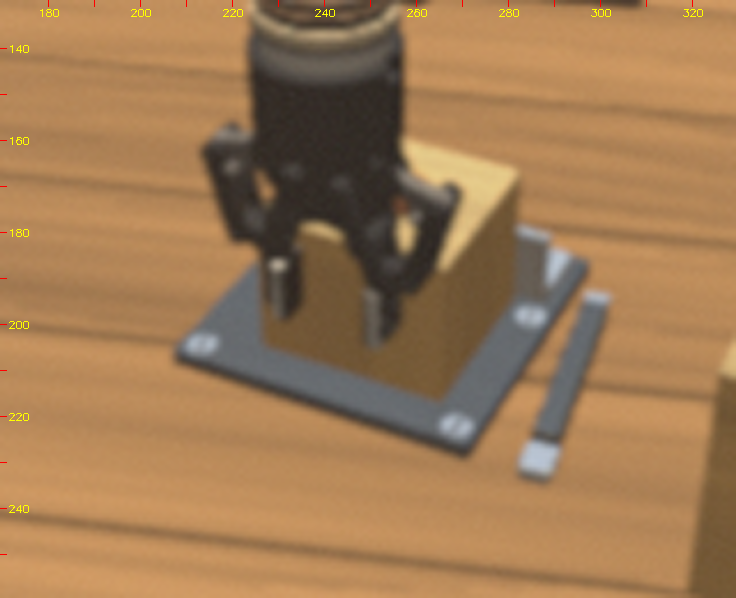

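Emit:
drive_tool(series=[[[0, 0, -0.1], [-0.3, 0.2, -0.2]], [[0, 0, -0.1], [0, 0.2, 0]]])

```text
time: 8.2
eef_pos: [0.5581, -0.0473, 0.064]
tcp_rot: [0.102, 0.697, -0.102, 0.703]
contact_force: [13.4, -3.3, 0.9]
opening: 0.55
```

Emit:
drive_tool(series=[[[0, 0, -0.1], [0, 0, 0]]])

```text
time: 8.3
eef_pos: [0.5575, -0.0472, 0.0664]
tcp_rot: [0.102, 0.693, -0.103, 0.707]
contact_force: [12.5, -2.3, 1.0]
opening: 0.554
```

```bash
python3 -c "
from g import *
gob(-.025,.0126,.06)"
```

```text
t 8.3 pos [ 0.5575 -0.0472  0.0664] bed [-0.0194  0.0055] F [12.5 -2.3  1. ] open 0.554 q [-0.27  0.24  1.99  0.    0.89 -1.55]
axes y [0.287 0.958 0.001] z [ 0.958 -0.287  0.02 ]
shift units [ 0.125  0.142 -0.114] rot [-0.1   1.13 -0.08]
```

Emit:
drive_tool(series=[[[0.1, 0, -0.25], [0, 1.1, 0]], [[0, 0, -0.25], [0, 0.5, 0]]])

```text
time: 8.5
eef_pos: [0.5549, -0.0466, 0.0737]
tcp_rot: [0.102, 0.682, -0.105, 0.717]
contact_force: [19.0, -4.4, -1.7]
opening: 0.547
```

```bash
python3 -c "
from g import *
gob(-.025,.0126,.06)
crop(cam('scene'),170,130,330,260,4.6,'pics/s13.png')
crop(cam('top'),215,120,405,275,4.2,'pics/t13.png')"
```

```text
t 8.5 pos [ 0.5549 -0.0466  0.0737] bed [-0.022   0.0054] F [19.  -4.4 -1.7] open 0.547 q [-0.27  0.21  2.01  0.    0.87 -1.55]
axes y [0.288 0.958 0.003] z [ 0.956 -0.288  0.05 ]
shift units [ 0.271  0.143 -0.074] rot [-0.18  2.89 -0.18]
```

View pics/s13.png

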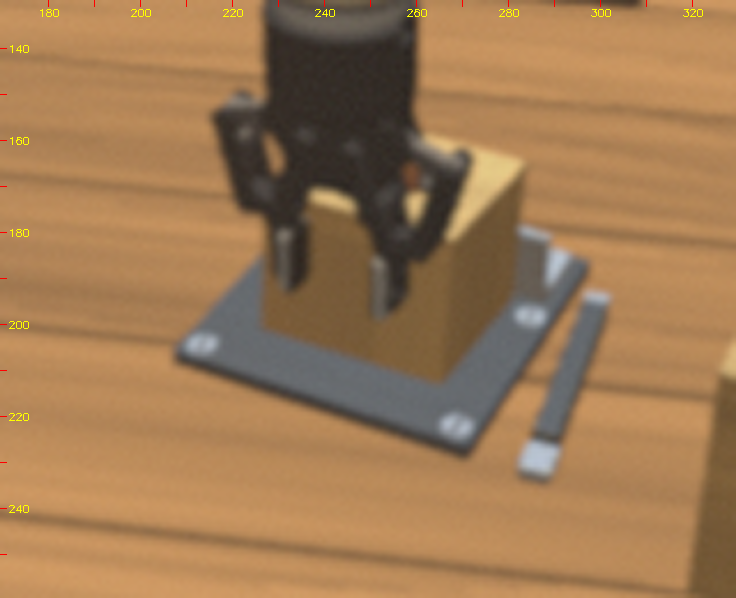

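View pics/t13.png

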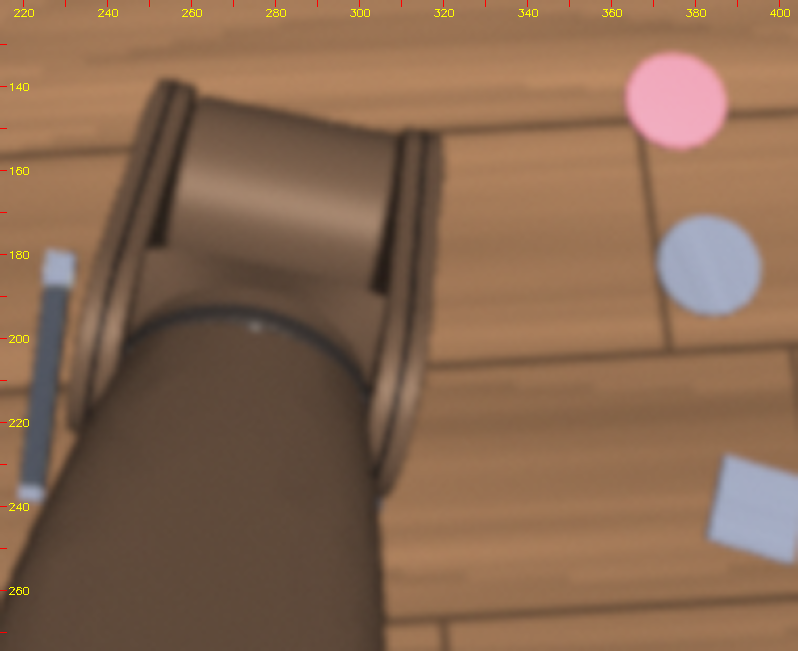

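Emit:
drive_tool(series=[[[0, 0, 0.4], [0, 2.8, 0]], [[-0.8, 0, 0.2], [0, 0, 0]], [[-0.8, -0.4, 0.2], [0, 0, 0]], [[0, -1, 0], [0, 0, 0]], [[0, -1, 0], [0, 0, 0]]], grip=1)

```text
time: 9.1
eef_pos: [0.5547, -0.1701, 0.1521]
tcp_rot: [0.101, 0.708, -0.097, 0.692]
contact_force: [0.1, -0.5, -1.1]
opening: 1.002
```

Emit:
drive_tool(series=[[[0, -1, 0.2], [0, 0, 0]], [[0, -1, 0.2], [0, 0, 0]], [[0, -0.7, 0], [0, 0, 0]]])

```text
time: 9.4
eef_pos: [0.5314, -0.3058, 0.1497]
tcp_rot: [0.102, 0.713, -0.094, 0.688]
contact_force: [0.3, -0.4, -0.2]
opening: 1.004
```

```bash
python3 -c "
from g import *
gob(*w2b([.581,-.325]),.08)
crop(cam('scene'),170,130,330,260,4.6,'pics/s14.png')
crop(cam('top'),215,120,405,275,4.2,'pics/t14.png')"
```

```text
t 9.4 pos [ 0.5314 -0.3058  0.1497] bed [ 0.0294 -0.2498] F [ 0.3 -0.4 -0.2] open 1.004 q [-0.68  0.26  1.79 -0.01  1.13 -1.97]
axes y [0.275 0.961 0.006] z [ 0.961 -0.275 -0.037]
shift units [ 1.354 -0.105  1.11 ] rot [ 0.62 -2.1  -0.36]
```

View pics/s14.png

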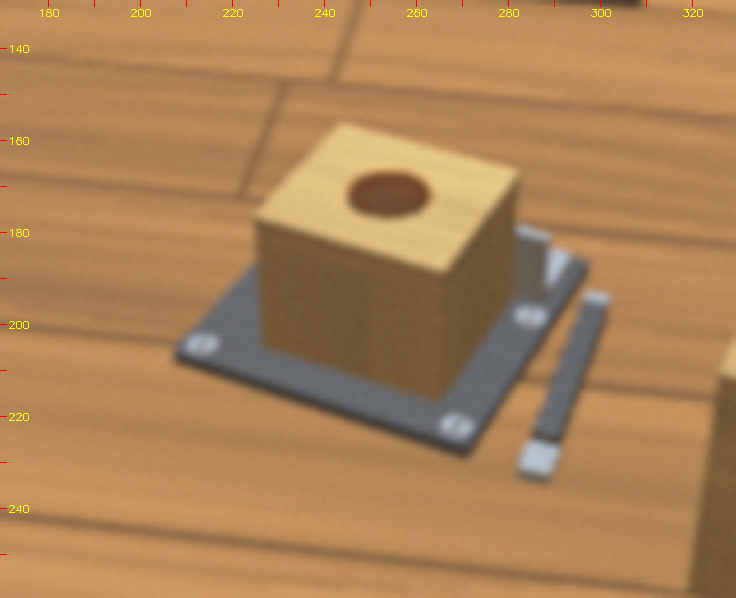

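View pics/t14.png

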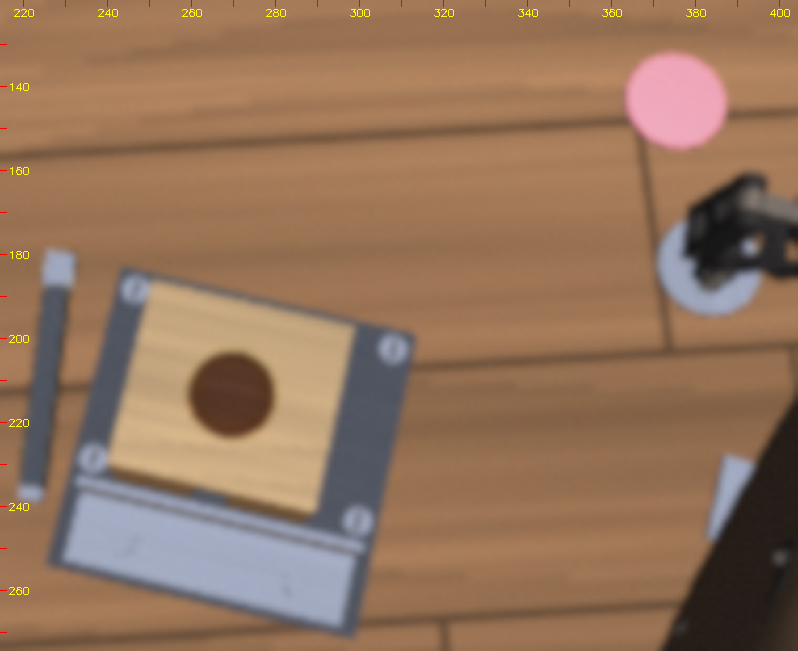

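```bash
cat > m2.py <<'E'
from m1 import *
f=lambda p:[(170+a/4.6-.5,130+b/4.6-.5) for a,b in p]
a,b=.05,.055
ot=[(ct,[(a,b,.1),(a,-b,.1),(-a,-b,.1),(-a,b,.1)],T([(148,280),(357,327),(318,515),(105,465)]))]
os_=[(cs,[(a,-b,.1),(a,b,.1),(-a,b,.1),(-a,-b,.1),(a,b,.01),(a,-b,.01)],f([(256,216),(445,272),(520,170),(340,122),(440,402),(263,345)]))]
def rel(q,qb):
    d=np.array(q[1:])-qb[1:]; t=qb[0]; return (q[0]-t)%np.pi, d@[np.cos(t),np.sin(t)], d@[-np.sin(t),np.cos(t)]
for n,o,ob in(("top",ot,obsb[:1]),("scene",os_,obsb[1:]),("both",ot+os_,obsb)):
    q,m,r=fit(o,[-.29,.5,-.03]); qq=fit(ob,[-.29,.57,-.06])[0]
    print(n,q,"max px",m,"rel bed",np.round(rel(q,qq),4)); print(r)
E
python3 m2.py | tail -6
```

```text
top [-0.285338    0.50485304 -0.02893582] max px 0.8339854278261498 rel bed [ 0.003  -0.0751  0.0076]
[[0.8, 0.5], [-0.7, 0.0], [-0.6, -0.5], [0.5, 0.1]]
scene [-0.28883461  0.50277198 -0.02930019] max px 0.45291166381690573 rel bed [ 0.0051 -0.0762  0.0078]
[[-0.2, -0.2], [-0.1, -0.5], [-0.1, 0.1], [0.2, 0.2], [0.3, 0.1], [-0.1, 0.2]]
both [-0.28731185  0.50422484 -0.02905868] max px 0.9581554053655168 rel bed [ 0.0022 -0.0756  0.0077]
[[1.0, 0.7], [-0.6, 0.3], [-0.6, -0.1], [0.6, 0.3], [-0.2, 0.2], [-0.1, -0.1], [-0.0, 0.4], [0.2, 0.5], [0.4, 0.5], [-0.1, 0.6]]
```

```bash
python3 - <<'E' | tail -20
from m1 import *
im=cv2.imread("pics/top0raw.png"); c=dict(ct); c["img"]=im[:,:,::-1]
c2=dict(cs); c2["img"]=cv2.imread("pics/scene0raw.png")[:,:,::-1]
qt=fit(obsb[:1],[-.29,.57,-.06])[0]
mk=[proj(c,X) for X in rig([(-.13,.08,.055),(-.13,-.08,.055),(-.13,-.08,.01),(-.13,.08,.01)],*qt)]
print(np.round(mk,1))
crop(c,225,215,315,280,8,"pics/t15.png",mk)
q=fit([(cs,[(0,.09,.01),(-.18,.09,.01)],S([(652,281),(750,122)]))],qt)[0]; print(q,qt)
mk=[proj(c2,X) for X in rig([(-.13,.08,.055),(-.13,-.08,.055),(-.13,.08,.01)],*q)]
print(np.round(mk,1))
crop(c2,225,155,305,235,7,"pics/s15.png",mk)
E
```

```text
[array([0.5995, 0.0281, 0.01  ]), array([ 0.5483, -0.1428,  0.01  ]), array([ 0.3776, -0.0924,  0.01  ]), array([0.428 , 0.0793, 0.01  ])]
bed both [-0.28948936  0.57446134 -0.05801496] [np.float64(1.384162341268933), [[-0.1, -0.3], [0.6, -0.2], [0.3, 0.6], [-0.1, 0.2], [-0.3, 1.3], [-0.4, 1.3], [0.3, -1.4], [1.0, -0.1]]]
bed top [-0.28837541  0.5747115  -0.0575595 ] scene [-0.29395043  0.57338821 -0.0588648 ]
block [-0.3887268   0.64375998 -0.06461773] [np.float64(1.0783300173522434), [[-0.2, 0.5], [0.2, 0.4], [0.2, 0.6], [-0.0, -0.2], [-0.1, 0.0], [-0.2, 0.5], [-0.3, -0.1], [-0.2, 0.2], [0.3, 0.2], [-0.6, 0.1], [0.5, 1.1], [-0.2, 0.6]]]
top [-0.38396081  0.6445447  -0.0646916 ] scene [-0.39349237  0.64251933 -0.06462859]
disc [ 0.58129382 -0.32479499  0.005     ] [ 0.58082525 -0.32498949  0.005     ]
[[233.2 232.7]
 [301.4 248.6]
 [299.3 249.7]
 [234.6 234.6]]
[-0.27319962  0.57959268 -0.05837376] [-0.28837541  0.5747115  -0.0575595 ]
[[287.7 182.8]
 [232.5 168. ]
 [286.8 196.4]]
```

View pics/t15.png

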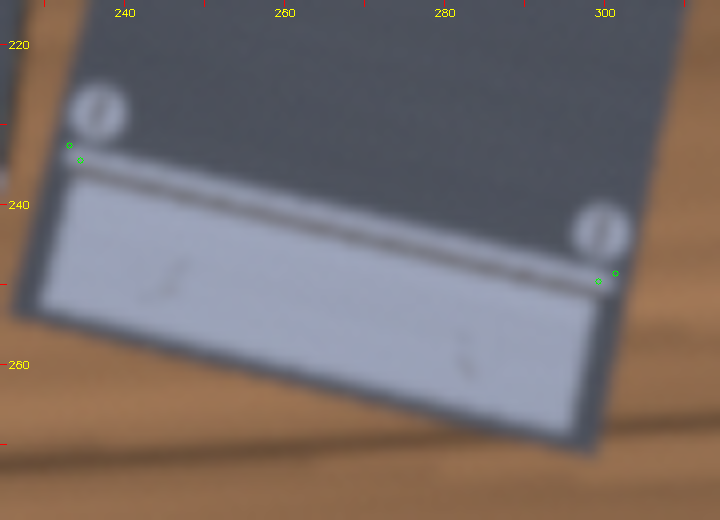

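View pics/s15.png

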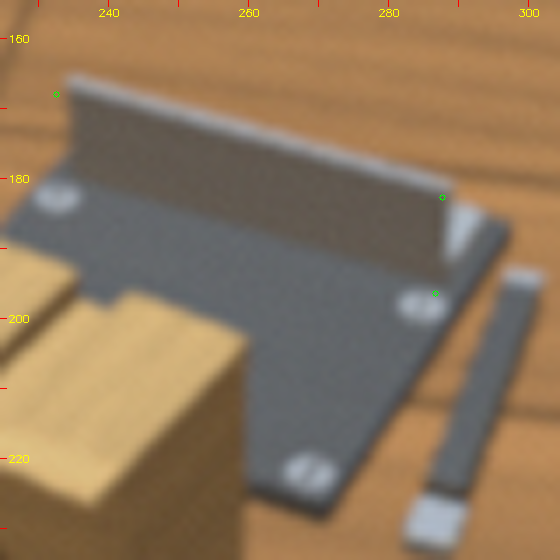

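Emit:
drive_tool(series=[[[-0.1, 0.9, 0.4], [0, 0, 0]], [[0, 0.9, 0.4], [0, 0, 0]], [[0, 1, 0], [0, 0, 0]], [[0, 1, 0], [0, 0, 0]], [[0, 1, 0], [0, 0, 0]]], grip=0.1)

```text
time: 10.2
eef_pos: [0.6354, -0.0804, 0.1542]
tcp_rot: [0.102, 0.714, -0.093, 0.686]
contact_force: [0.9, 0.3, 0.8]
opening: 0.548
```

```bash
python3 -c "
from g import *
gob(.05,.0078,.12)"
```

```text
t 10.2 pos [ 0.6354 -0.0804  0.1542] bed [ 0.0647 -0.0041] F [0.9 0.3 0.8] open 0.548 q [-0.29  0.31  1.71  0.01  1.16 -1.58]
axes y [0.274 0.962 0.007] z [ 0.961 -0.273 -0.041]
shift units [ 0.698  0.236 -0.263] rot [ 0.7  -2.35 -0.38]
```

Emit:
drive_tool(series=[[[0.3, 0.24, 0], [0.7, 5, -0.4]], [[0.5, 0, 0], [0, 5, 0]], [[0.6, 0, 0], [0, 0, 0]]])

```text
time: 10.5
eef_pos: [0.6322, -0.0516, 0.0904]
tcp_rot: [0.105, 0.771, -0.085, 0.622]
contact_force: [-0.2, -0.5, -1.1]
opening: 0.556
```

```bash
python3 -c "
from g import *
gob(.01,.0078,.054)"
```

```text
t 10.5 pos [ 0.6322 -0.0516  0.0904] bed [0.0535 0.0226] F [-0.2 -0.5 -1.1] open 0.556 q [-0.24  0.46  1.65  0.01  1.24 -1.55]
axes y [0.268 0.964 0.   ] z [ 0.942 -0.262 -0.211]
shift units [ 0.896 -0.28  -0.702] rot [  1.06 -12.2    0.1 ]
```

Emit:
drive_tool(series=[[[0.45, -0.28, -0.35], [1.0, 0, 0]], [[0.45, 0, -0.3], [0, 0, 0]]])

```text
time: 10.7
eef_pos: [0.5876, -0.0489, 0.0503]
tcp_rot: [0.108, 0.772, -0.089, 0.62]
contact_force: [0.6, 0.8, -0.2]
opening: 0.553
```

```bash
python3 -c "
from g import *
gob(-.005,.0078,.053)"
```

```text
t 10.7 pos [ 0.5876 -0.0489  0.0503] bed [0.01   0.0124] F [ 0.6  0.8 -0.2] open 0.553 q [-0.26  0.43  1.78  0.    1.14 -1.55]
axes y [ 0.277  0.961 -0.004] z [ 0.938 -0.271 -0.215]
shift units [ 0.012 -0.09  -0.304] rot [  0.47 -12.39   0.26]
```

Emit:
drive_tool(series=[[[0.04, -0.04, -0.2], [0.5, 0, 0]], [[0.04, 0, -0.2], [0, 0, 0]]])

```text
time: 10.9
eef_pos: [0.5632, -0.0411, 0.0477]
tcp_rot: [0.109, 0.774, -0.091, 0.617]
contact_force: [7.2, -1.7, 2.6]
opening: 0.549
```

Emit:
drive_tool(series=[[[0.02, 0, -0.1], [0, 0, 0]]])

```text
time: 11.0
eef_pos: [0.5596, -0.0395, 0.0488]
tcp_rot: [0.108, 0.772, -0.091, 0.62]
contact_force: [7.8, -6.2, -4.6]
opening: 0.549
```

Emit:
drive_tool(series=[[[0.02, 0, -0.1], [0, 0, 0]]])

```text
time: 11.1
eef_pos: [0.5594, -0.0398, 0.0507]
tcp_rot: [0.106, 0.767, -0.092, 0.626]
contact_force: [11.9, -7.7, -4.8]
opening: 0.551
```

```bash
python3 -c "
from g import *
gob(-.0175,.0078,.053)"
```

```text
t 11.1 pos [ 0.5594 -0.0398  0.0507] bed [-0.0197  0.0131] F [11.9 -7.7 -4.8] open 0.551 q [-0.25  0.37  1.86 -0.    1.11 -1.54]
axes y [ 0.278  0.961 -0.009] z [ 0.941 -0.274 -0.199]
shift units [-0.053 -0.108  0.033] rot [  0.39 -11.49   0.57]
```

```bash
python3 -c "
from g import *
crop(cam('scene'),170,130,330,260,4.6,'pics/s16.png')"
```

```text
(no output)
```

View pics/s16.png

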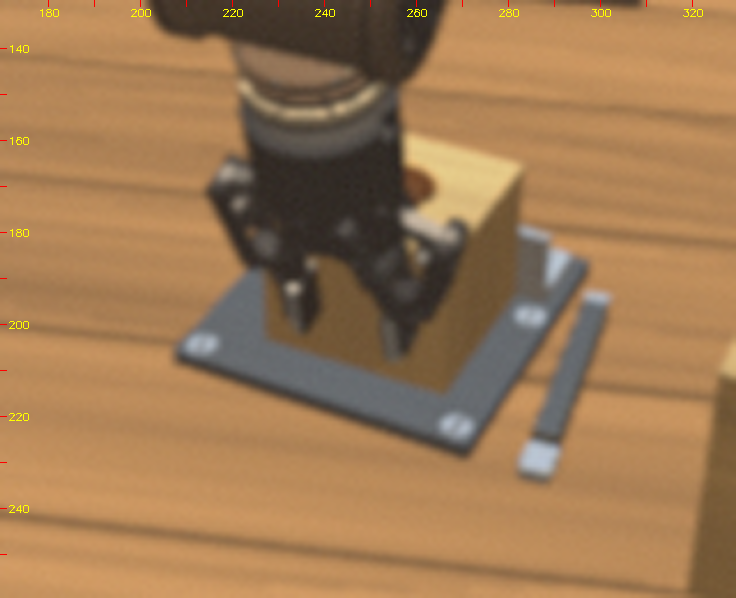

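Emit:
drive_tool(series=[[[0.06, 0, -0.12], [0, 0.5, 0]]])

```text
time: 11.25
eef_pos: [0.5593, -0.04, 0.052]
tcp_rot: [0.105, 0.764, -0.093, 0.63]
contact_force: [12.4, -5.8, -5.5]
opening: 0.555
```

Emit:
drive_tool(series=[[[-0.03, 0, 0.15], [0, 0, 0]], [[-0.1, 0, 0.4], [0, 0, 0]], [[-0.4, -0.2, 0.4], [0, -6, 0]], [[-0.8, -0.4, 0], [0, -6, 0]], [[-0.4, -0.9, 0], [0, 0, 0]]])

```text
time: 11.75
eef_pos: [0.5944, -0.1221, 0.133]
tcp_rot: [0.092, 0.693, -0.1, 0.708]
contact_force: [0.2, -0.6, 1.3]
opening: 0.553
```

Emit:
drive_tool(series=[[[0, -1, 0], [0, 0, 0]], [[0, -1, 0], [0, 0, 0]], [[0, -1, 0], [0, 0, 0]]], grip=1)

```text
time: 12.05
eef_pos: [0.557, -0.2681, 0.144]
tcp_rot: [0.088, 0.69, -0.098, 0.711]
contact_force: [0.2, 0.2, -0.7]
opening: 1.0
```

```bash
python3 -c "
from g import *
gob(*w2b([.581,-.325]),.06)
crop(cam('scene'),170,130,330,260,4.6,'pics/s17.png')
crop(cam('top'),215,120,405,275,4.2,'pics/t17.png')"
```

```text
t 12.05 pos [ 0.557  -0.2681  0.144 ] bed [ 0.0432 -0.2064] F [ 0.2  0.2 -0.7] open 1.0 q [-0.61  0.24  1.82  0.    1.05 -1.92]
axes y [ 0.262  0.965 -0.011] z [ 0.965 -0.261  0.031]
shift units [ 1.713 -0.955  0.709] rot [1.42 1.79 0.58]
```

View pics/s17.png

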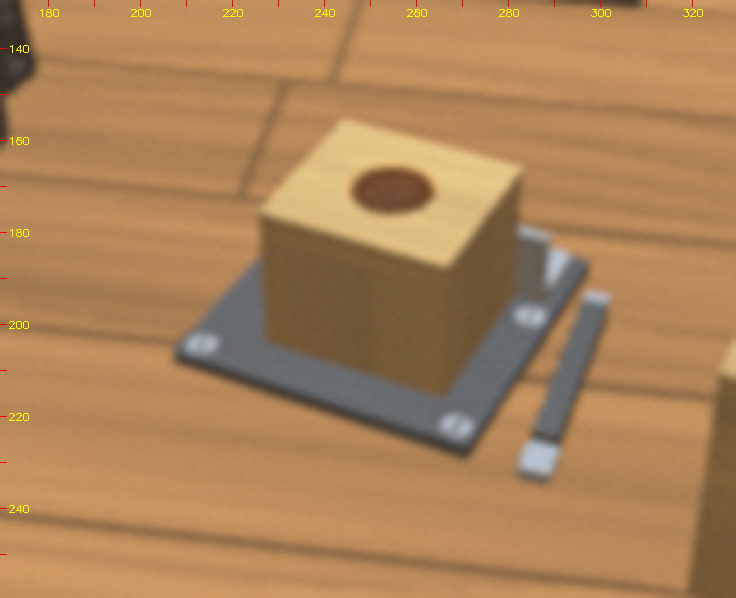

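View pics/t17.png

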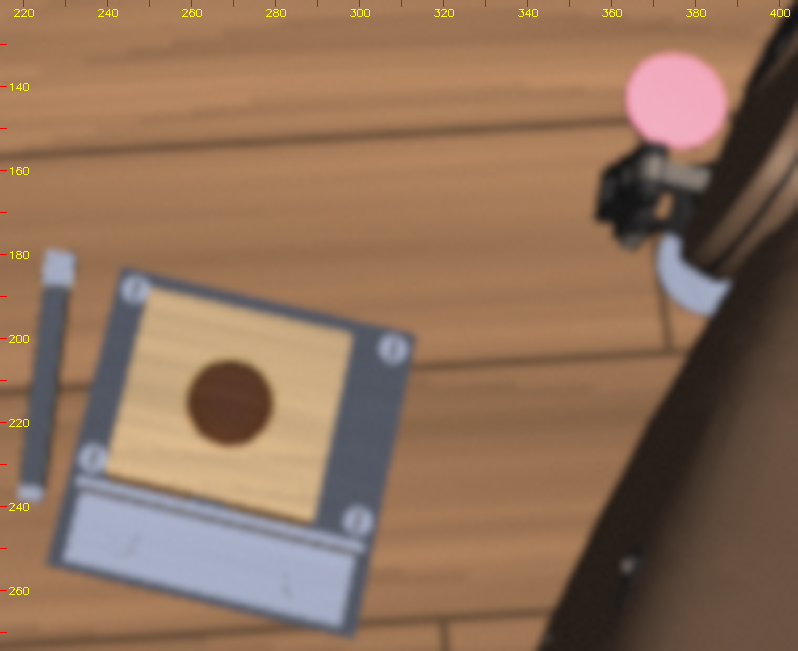

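```bash
sed -i 's/T(\[(148,280).*/T([(148,289),(355,334),(313,523),(104,473)]))]/; s/^os_=.*/os_=[(cs,[(a,-b,.1),(a,b,.1),(-a,b,.1),(-a,-b,.1),(a,b,.01),(a,-b,.01)],f([(260,213),(449,269),(523,166),(343,118),(443,396),(266,341)]))]/' m2.py
cat >> m2.py <<'E'
h=onz(ct,*T([(230,403)])[0],.1); hs=onz(cs,*f([(392,190)])[0],.1); print("hollow",h,hs)
E
python3 m2.py | tail -7
```

```text
top [-0.28906451  0.50072954 -0.0276049 ] max px 0.6251856730664258 rel bed [ 3.1409 -0.0794  0.0077]
[[0.4, 0.1], [-0.6, 0.3], [0.0, -0.3], [0.2, -0.0]]
scene [-0.28609839  0.49890842 -0.02814867] max px 0.7580211386737403 rel bed [ 0.0079 -0.0802  0.0078]
[[-0.3, -0.4], [-0.2, -0.8], [-0.1, 0.1], [0.2, 0.4], [0.4, 0.4], [0.0, 0.2]]
both [-0.28845596  0.50019882 -0.0277998 ] max px 0.8097924721132017 rel bed [ 0.001  -0.0798  0.0078]
[[0.5, 0.3], [-0.5, 0.5], [0.1, -0.1], [0.3, 0.2], [-0.3, -0.1], [-0.2, -0.4], [-0.0, 0.5], [0.3, 0.6], [0.4, 0.8], [0.0, 0.5]]
hollow [ 0.50090158 -0.02764723  0.1       ] [ 0.50038315 -0.02849916  0.1       ]
```

Emit:
drive_tool(series=[[[0.3, -0.5, 0.35], [1.4, 1.8, 0.6]], [[0.5, -0.45, 0.35], [0, 0, 0]], [[0.6, 0, 0], [0, 0, 0]], [[0, 0, 0], [0, 0, 0]]])

```text
time: 12.65
eef_pos: [0.5812, -0.3166, 0.0733]
tcp_rot: [0.102, 0.701, -0.099, 0.699]
contact_force: [-0.2, 1.3, -0.6]
opening: 1.002
```

```bash
python3 -c "
from g import *
gob(*w2b([.581,-.325]),.02)"
```

```text
t 12.65 pos [ 0.5812 -0.3166  0.0733] bed [ 0.0803 -0.2459] F [-0.2  1.3 -0.6] open 1.002 q [-0.65  0.44  1.71  0.    1.   -1.94]
axes y [0.281 0.96  0.004] z [ 0.96  -0.281 -0.004]
shift units [ 1.065 -0.167  0.048] rot [ 0.26 -0.25 -0.25]
```

Emit:
drive_tool(series=[[[0.5, -0.16, 0.05], [0.3, -0.2, -0.2]], [[0.4, 0, 0], [0, 0, 0]], [[0.1, 0, 0], [0, 0, 0]], [[0, 0, 0], [0, 0, 0]]])

```text
time: 13.05
eef_pos: [0.5858, -0.319, 0.0268]
tcp_rot: [0.1, 0.7, -0.099, 0.701]
contact_force: [-0.5, -0.6, 0.5]
opening: 0.999
```

```bash
python3 -c "
from g import *
gob(*w2b([.581,-.325]),.012)
crop(cam('scene'),90,170,190,250,7,'pics/s18.png')"
```

```text
t 13.05 pos [ 0.5858 -0.319   0.0268] bed [ 0.0853 -0.2469] F [-0.5 -0.6  0.5] open 0.999 q [-0.65  0.51  1.71  0.    0.92 -1.94]
axes y [0.278 0.961 0.001] z [ 0.961 -0.278  0.001]
shift units [ 0.296 -0.143 -0.058] rot [ 0.46  0.05 -0.06]
```

View pics/s18.png

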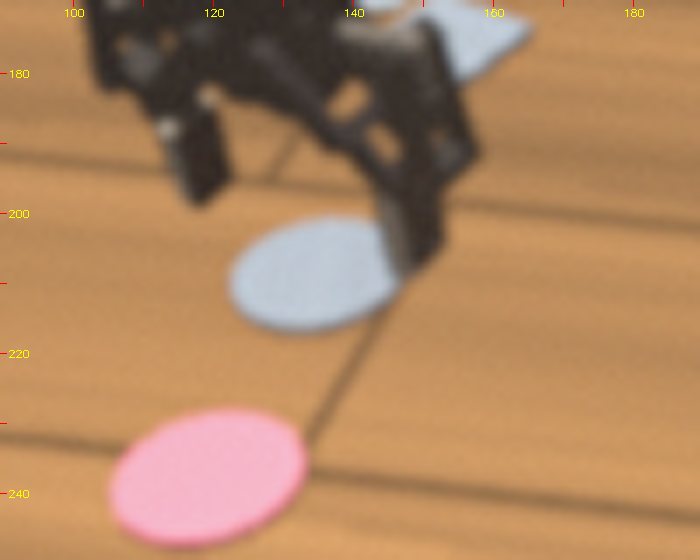

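Emit:
drive_tool(series=[[[0, -0.14, -0.06], [0.4, 0, 0]], [[0, 0, 0], [0, 0, 0]], [[0, 0, 0], [0, 0, 0]]])

```text
time: 13.4
eef_pos: [0.5831, -0.3258, 0.0321]
tcp_rot: [0.1, 0.697, -0.102, 0.702]
contact_force: [0.1, 0.1, -0.1]
opening: 1.002
```

```bash
python3 -c "
from g import *
gob(*w2b([.581,-.325]),.018)"
```

```text
t 13.4 pos [ 0.5831 -0.3258  0.0321] bed [ 0.0847 -0.2542] F [ 0.1  0.1 -0.1] open 1.002 q [-0.66  0.5   1.71  0.    0.92 -1.95]
axes y [ 0.283  0.959 -0.001] z [ 0.959 -0.283  0.008]
shift units [ 0.281  0.003 -0.047] rot [0.12 0.44 0.08]
```

Emit:
drive_tool(series=[[[0.15, 0, -0.05], [0, 0.4, 0]], [[0.1, 0, 0], [0, 0, 0]], [[0, 0, 0], [0, 0, 0]]], grip=0.62)

```text
time: 13.7
eef_pos: [0.581, -0.3259, 0.0201]
tcp_rot: [0.101, 0.699, -0.102, 0.7]
contact_force: [-0.4, 0.4, -0.5]
opening: 0.814
```

```bash
python3 -c "
from g import *
gob(*w2b([.581,-.325]),.012)
crop(cam('scene'),90,170,190,250,7,'pics/s19.png')"
```

```text
t 13.7 pos [ 0.581  -0.3259  0.0201] bed [ 0.0827 -0.2549] F [-0.4  0.4 -0.5] open 0.814 q [-0.66  0.52  1.72 -0.    0.91 -1.94]
axes y [ 0.284  0.959 -0.002] z [ 0.959 -0.284  0.002]
shift units [ 0.162  0.018 -0.005] rot [0.07 0.13 0.13]
```

View pics/s19.png

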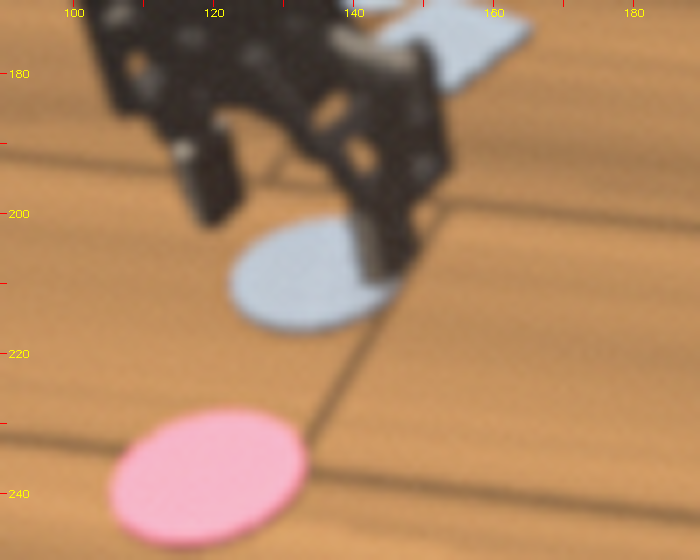

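```bash
python3 -c "
from g import *
c=cam('scene')
for z in (.0,.01,.02,.03):
  print(z,[proj(c,[*(np.array([.581,-.3259])+s*.043*ey+.0*ex),z]).round(1) for s in(-1,1)])
"
```

```text
0.0 [array([121.8, 205.3]), array([148.7, 214.8])]
0.01 [array([121. , 202.3]), array([148. , 211.7])]
0.02 [array([120.1, 199.3]), array([147.3, 208.7])]
0.03 [array([119.3, 196.2]), array([146.6, 205.6])]
```

Emit:
drive_tool(series=[[[0.15, 0, 0], [0, 0, 0]], [[0, 0, 0], [0, 0, 0]]])

```text
time: 14.0
eef_pos: [0.5812, -0.326, 0.0124]
tcp_rot: [0.101, 0.699, -0.102, 0.701]
contact_force: [0.3, 0.4, -0.2]
opening: 0.809
```

Emit:
drive_tool(series=[[[0.06, 0, 0], [0, 0, 0]], [[0, 0, 0], [0, 0, 0]]])

```text
time: 14.2
eef_pos: [0.5811, -0.3259, 0.0087]
tcp_rot: [0.101, 0.699, -0.102, 0.7]
contact_force: [-1.0, -0.3, -0.2]
opening: 0.81
```

Emit:
drive_tool(series=[[[0.06, 0, 0], [0, 0, 0]], [[0, 0, 0], [0, 0, 0]]])

```text
time: 14.4
eef_pos: [0.5811, -0.3259, 0.0054]
tcp_rot: [0.101, 0.699, -0.102, 0.7]
contact_force: [-0.1, -0.1, -0.3]
opening: 0.812
```

Emit:
drive_tool(series=[[[0.03, 0, 0], [0, 0, 0]], [[0, 0, 0], [0, 0, 0]]])

```text
time: 14.6
eef_pos: [0.5813, -0.326, 0.0039]
tcp_rot: [0.101, 0.699, -0.102, 0.701]
contact_force: [0.8, -0.4, -0.2]
opening: 0.809
```

```bash
python3 -c "
from g import *
gob(*w2b([.581,-.325]),.012)
crop(cam('scene'),90,170,190,250,7,'pics/s20.png')"
```

```text
t 14.6 pos [ 0.5813 -0.326   0.0039] bed [ 0.083  -0.2549] F [ 0.8 -0.4 -0.2] open 0.809 q [-0.66  0.54  1.72 -0.    0.88 -1.94]
axes y [ 0.284  0.959 -0.002] z [ 0.959 -0.284  0.003]
shift units [-0.161  0.017 -0.011] rot [0.08 0.15 0.13]
```

View pics/s20.png

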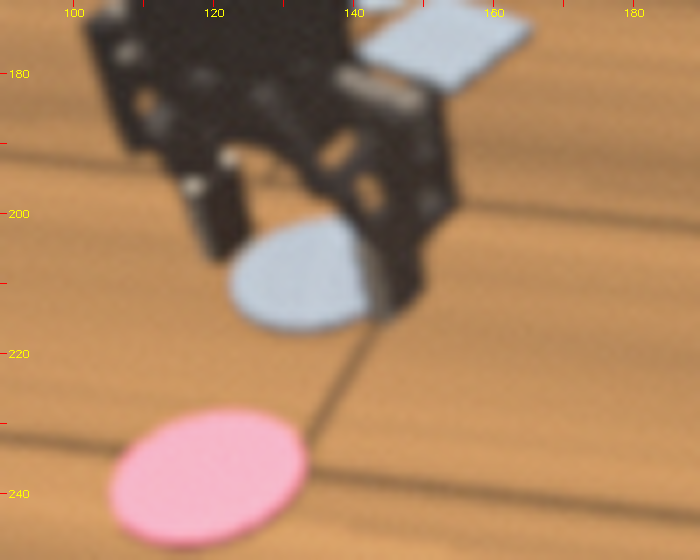

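Emit:
drive_tool(series=[[[-0.02, 0, 0], [0, 0, 0]], [[0, 0, 0], [0, 0, 0]], [[0, 0, 0], [0, 0, 0]], [[0, 0, 0], [0, 0, 0]]], grip=0.2, newtons=45)

```text
time: 15.05
eef_pos: [0.5822, -0.3259, 0.0067]
tcp_rot: [0.101, 0.699, -0.102, 0.701]
contact_force: [-0.7, -0.1, -0.9]
opening: 0.693
```

```bash
python3 -c "
from g import *
gob(*w2b([.581,-.325]),.012)
crop(cam('scene'),90,170,190,250,7,'pics/s21.png')"
```

```text
t 15.05 pos [ 0.5822 -0.3259  0.0067] bed [ 0.0838 -0.2545] F [-0.7 -0.1 -0.9] open 0.693 q [-0.66  0.54  1.71 -0.    0.89 -1.94]
axes y [ 0.284  0.959 -0.002] z [ 0.959 -0.284  0.004]
shift units [-0.106  0.01  -0.027] rot [0.07 0.22 0.09]
```

View pics/s21.png

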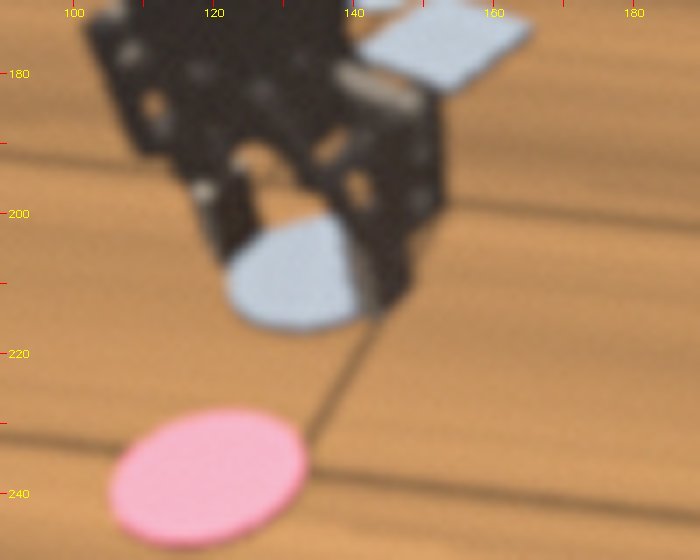

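Emit:
drive_tool(series=[[[-0.1, 0, 0], [0, 0, 0]], [[-0.3, 0, 0], [0, 0, 0]], [[-0.8, 0, 0], [0, 0, 0]], [[0, 0, 0], [0, 0, 0]]])

```text
time: 15.5
eef_pos: [0.5812, -0.3254, 0.0686]
tcp_rot: [0.101, 0.699, -0.102, 0.7]
contact_force: [0.4, -1.1, 0.0]
opening: 0.697
```

```bash
python3 -c "
from g import *
gob(*w2b([.5005,-.0279]),.16)
crop(cam('scene'),90,150,190,230,7,'pics/s22.png')"
```

```text
t 15.5 pos [ 0.5812 -0.3254  0.0686] bed [ 0.0828 -0.2543] F [ 0.4 -1.1  0. ] open 0.697 q [-0.66  0.45  1.71 -0.    0.99 -1.94]
axes y [ 0.284  0.959 -0.001] z [ 0.959 -0.284  0.001]
shift units [-1.835  5.243 -3.239] rot [0.06 0.05 0.03]
```

View pics/s22.png

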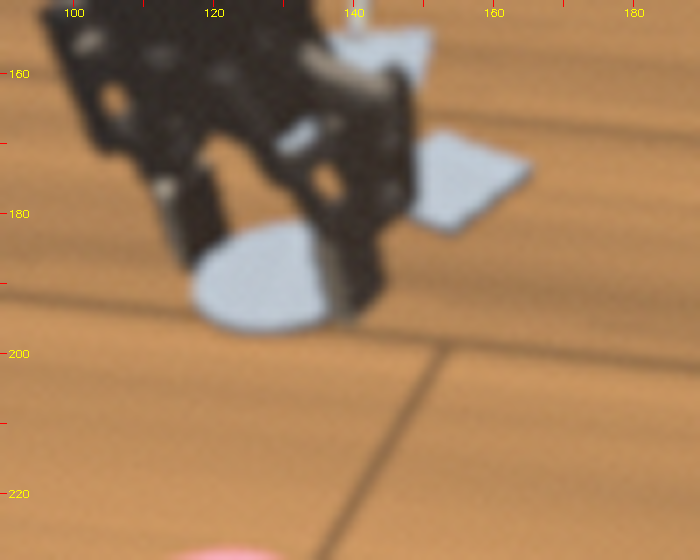

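```bash
python3 -c "
from g import *
c=cam('scene')
for p in ((273,276),(275,278)): 
  w=onz(c,90+p[0]/7-.5,150+p[1]/7-.5,.067); print(w, w2b(w)-w2b([.5812,-.3254]))
"
```

```text
[ 0.58056066 -0.32947287  0.067     ] [ 0.00054996 -0.0040859 ]
[ 0.58154053 -0.32830942  0.067     ] [ 0.00115692 -0.00269113]
```

Emit:
drive_tool(series=[[[-0.9, 0, 0], [0, 0, 0]], [[-0.8, 0.5, 0], [0, 0, 0]], [[-0.1, 0.8, -0.5], [0, 0, 0]], [[0, 0.8, -0.5], [0, 0, 0]], [[0, 0.8, -0.5], [0, 0, 0]]])

```text
time: 16.1
eef_pos: [0.5457, -0.1625, 0.1525]
tcp_rot: [0.108, 0.704, -0.102, 0.694]
contact_force: [1.3, 0.5, -0.2]
opening: 0.693
```

Emit:
drive_tool(series=[[[0, 0.8, -0.5], [0, 0, 0]], [[0, 0.8, -0.5], [0, 0, 0]], [[0, 0.7, -0.5], [0, 0, 0]], [[0, 0, 0], [0, 0, 0]], [[0, 0, 0], [0, 0, 0]]])

```text
time: 16.6
eef_pos: [0.4995, -0.0193, 0.1494]
tcp_rot: [0.107, 0.708, -0.099, 0.691]
contact_force: [-0.5, -1.1, -2.0]
opening: 0.692
```

```bash
python3 -c "
from g import *
gob(*w2b([.5005,-.0279]),.13)
crop(cam('scene'),170,110,330,230,4.6,'pics/s23.png')
crop(cam('top'),215,120,405,275,4.2,'pics/t23.png')"
```

```text
t 16.6 pos [ 0.4995 -0.0193  0.1494] bed [-0.0829  0.0157] F [-0.5 -1.1 -2. ] open 0.692 q [-0.25  0.01  2.07  0.01  1.09 -1.53]
axes y [0.288 0.958 0.008] z [ 0.957 -0.288 -0.027]
shift units [ 0.385 -0.162  0.078] rot [-0.16 -1.53 -0.44]
```

View pics/s23.png

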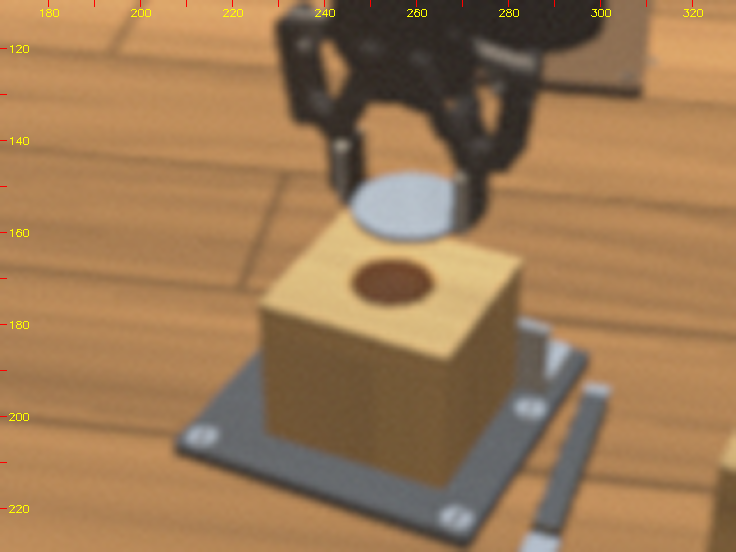

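View pics/t23.png

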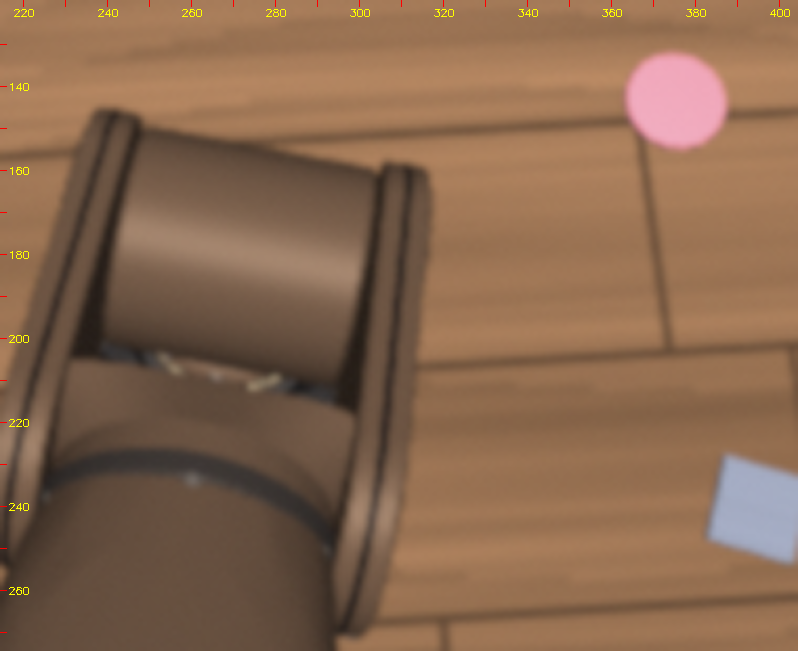

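Emit:
drive_tool(series=[[[0.2, -0.16, 0.08], [-0.2, -1.5, -0.4]], [[0.15, 0, 0], [0, 0, 0]], [[0, 0, 0], [0, 0, 0]], [[0, 0, 0], [0, 0, 0]]])

```text
time: 17.1
eef_pos: [0.5025, -0.0328, 0.1308]
tcp_rot: [0.105, 0.7, -0.104, 0.699]
contact_force: [-0.2, 0.8, -2.1]
opening: 0.695
```

```bash
python3 -c "
from g import *
gob(*w2b([.5005,-.0279]),.112)
crop(cam('scene'),170,110,330,230,4.6,'pics/s24.png')"
```

```text
t 17.1 pos [ 0.5025 -0.0328  0.1308] bed [-0.0762  0.0036] F [-0.2  0.8 -2.1] open 0.695 q [-0.27  0.03  2.08  0.    1.03 -1.54]
axes y [0.292 0.956 0.001] z [ 0.956 -0.292 -0.001]
shift units [ 0.376  0.082 -0.067] rot [-0.41 -0.06 -0.04]
```

View pics/s24.png

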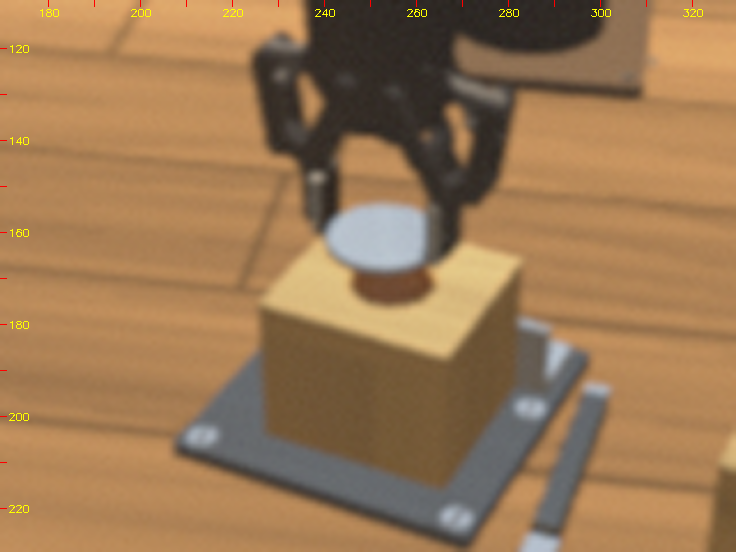

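Emit:
drive_tool(series=[[[0.2, 0.08, -0.06], [-0.4, 0, 0]], [[0.15, 0, 0], [0, 0, 0]], [[0, 0, 0], [0, 0, 0]]])

```text
time: 17.45
eef_pos: [0.5012, -0.0279, 0.1125]
tcp_rot: [0.102, 0.7, -0.102, 0.7]
contact_force: [-0.3, -1.2, -1.6]
opening: 0.691
```

```bash
python3 -c "
from g import *
gob(*w2b([.5005,-.0279]),.107)
crop(cam('scene'),170,110,330,230,4.6,'pics/s25.png')"
```

```text
t 17.45 pos [ 0.5012 -0.0279  0.1125] bed [-0.0788  0.0079] F [-0.3 -1.2 -1.6] open 0.691 q [-0.26  0.06  2.1   0.    0.99 -1.54]
axes y [0.285 0.958 0.001] z [ 0.958 -0.285 -0.   ]
shift units [ 0.11  -0.004 -0.014] rot [-0.   -0.01 -0.05]
```

View pics/s25.png

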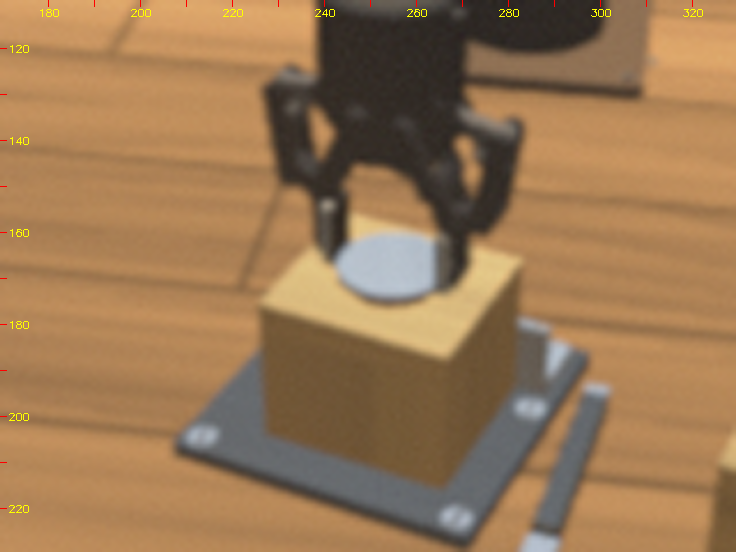

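Well placed. I'll lower the last 5 mm in small steps until contact.

Emit:
drive_tool(series=[[[0.06, 0, -0.01], [0, 0, 0]], [[0, 0, 0], [0, 0, 0]]])

```text
time: 17.7
eef_pos: [0.501, -0.0276, 0.1097]
tcp_rot: [0.102, 0.7, -0.102, 0.7]
contact_force: [-0.7, -0.1, -1.2]
opening: 0.696
```

Emit:
drive_tool(series=[[[0.04, 0, 0], [0, 0, 0]], [[0, 0, 0], [0, 0, 0]]])

```text
time: 17.9
eef_pos: [0.5012, -0.0276, 0.1079]
tcp_rot: [0.102, 0.699, -0.102, 0.7]
contact_force: [-0.1, -0.2, -2.4]
opening: 0.691
```

Emit:
drive_tool(series=[[[0.03, 0, 0], [0, 0, 0]], [[0, 0, 0], [0, 0, 0]]])

```text
time: 18.1
eef_pos: [0.5015, -0.0277, 0.1066]
tcp_rot: [0.102, 0.699, -0.102, 0.7]
contact_force: [-0.4, 0.6, -0.8]
opening: 0.694
```

Emit:
drive_tool(series=[[[0.02, 0, 0], [0, 0, 0]], [[0, 0, 0], [0, 0, 0]]])

```text
time: 18.3
eef_pos: [0.5019, -0.0278, 0.1065]
tcp_rot: [0.102, 0.699, -0.102, 0.701]
contact_force: [0.4, 0.6, -1.4]
opening: 0.69
```

```bash
python3 -c "
from g import *
gob(*w2b([.5005,-.0279]),.106)
crop(cam('scene'),220,140,300,200,9,'pics/s26.png')"
```

```text
t 18.3 pos [ 0.5019 -0.0278  0.1065] bed [-0.0782  0.0082] F [ 0.4  0.6 -1.4] open 0.69 q [-0.26  0.07  2.1   0.    0.97 -1.54]
axes y [0.285 0.959 0.001] z [ 0.959 -0.285  0.002]
shift units [ 0.01  -0.01  -0.027] rot [ 0.02  0.13 -0.05]
```

View pics/s26.png

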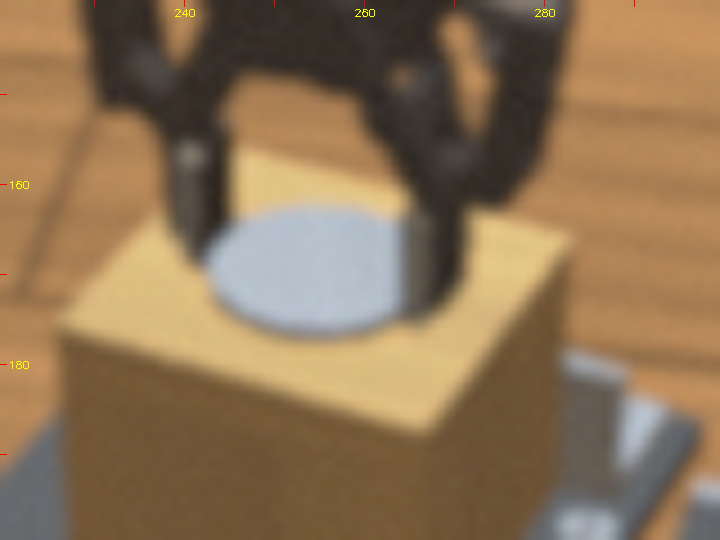

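Emit:
drive_tool(series=[[[0, 0, -0.02], [0, 0, 0]], [[0, 0, 0], [0, 0, 0]], [[0, 0, 0], [0, 0, 0]]], grip=0.7, newtons=20)

```text
time: 18.65
eef_pos: [0.5013, -0.0276, 0.1068]
tcp_rot: [0.102, 0.698, -0.102, 0.701]
contact_force: [0.6, 0.0, 0.5]
opening: 0.852
```

Emit:
drive_tool(series=[[[-0.1, 0, 0], [0, 0, 0]], [[-0.5, 0, 0], [0, 0, 0]], [[-0.9, 0, 0], [0, 0, 0]], [[-0.5, -0.5, 0], [0, 0, 0]]])

```text
time: 19.05
eef_pos: [0.491, -0.0498, 0.2055]
tcp_rot: [0.102, 0.702, -0.1, 0.697]
contact_force: [0.6, -1.4, 0.1]
opening: 0.85
```

Emit:
drive_tool(series=[[[0, -1, 0], [0, 0, 0]], [[0, -1, 0], [0, 0, 0]], [[0, -1, 0], [0, 0, 0]], [[0, -1, 0], [0, 0, 0]], [[0, -1, 0], [0, 0, 0]]])

```text
time: 19.55
eef_pos: [0.4244, -0.2919, 0.216]
tcp_rot: [0.096, 0.696, -0.099, 0.704]
contact_force: [1.4, -0.4, 0.1]
opening: 0.848
```

```bash
python3 -c "
from g import *
gob(-.08,.008,.2)
crop(cam('scene'),190,130,310,240,6,'pics/s27.png')
crop(cam('top'),215,150,405,275,4.2,'pics/t27.png')
c=cam('scene');cv2.imwrite('pics/sf.png',c['img'][:,:,::-1])"
```

```text
t 19.55 pos [ 0.4244 -0.2919  0.216 ] bed [-0.0771 -0.2671] F [ 1.4 -0.4  0.1] open 0.848 q [-0.8  -0.05  2.    0.    1.19 -2.1 ]
axes y [ 0.273  0.962 -0.002] z [ 0.962 -0.273  0.012]
shift units [0.308 5.502 0.008] rot [0.74 0.68 0.13]
```

View pics/s27.png

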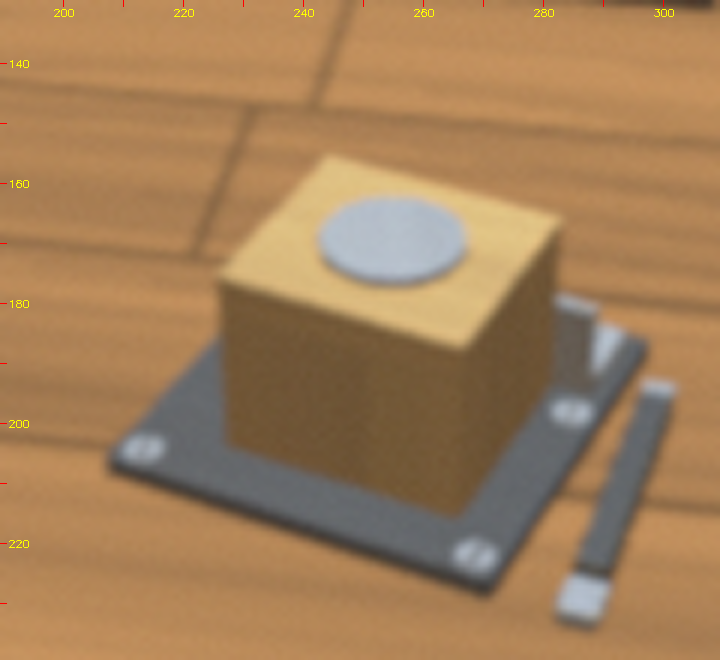

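View pics/t27.png

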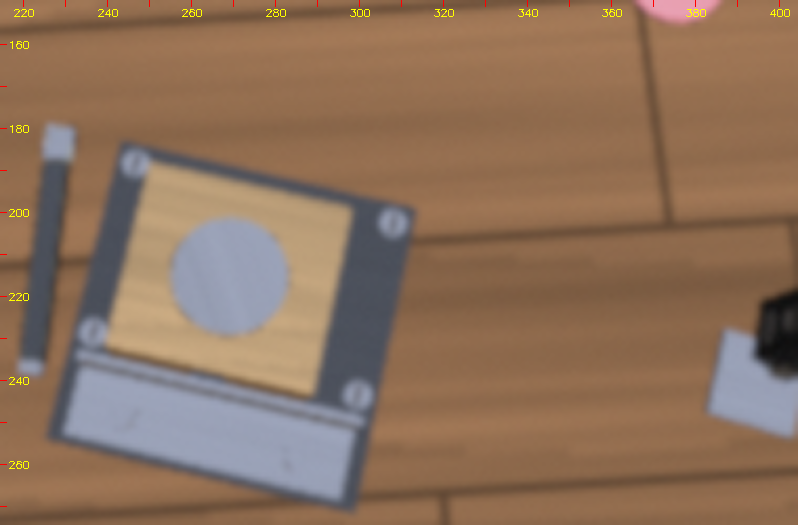

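View pics/sf.png

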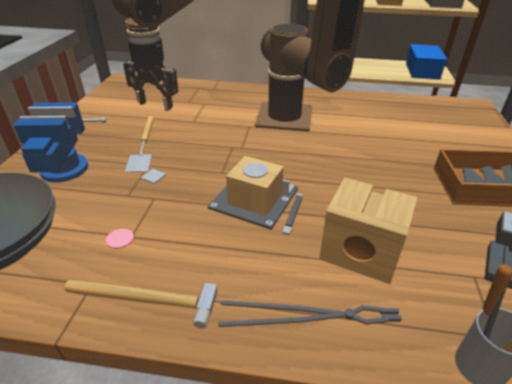

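```bash
python3 - <<'E' | tail -5
from m2 import *
d=onz(ct,215+230/4.2-.5,150+277/4.2-.5,.105);e=onz(cs,190+392/6-.5,130+237/6-.5,.105);print("disc",d,e)
o=[(ct,[(a,b,.1),(a,-b,.1),(-a,-b,.1),(-a,b,.1)],[(215+x/4.2-.5,150+y/4.2-.5) for x,y in[(148,162),(355,208),(313,397),(104,347)]])]
q,m,r=fit(o,[-.29,.5,-.03]);print("block top",q,np.round(rel(q,fit(obsb[:1],[-.29,.57,-.06])[0]),4))
o=[(cs,[(a,-b,.1),(a,b,.1),(-a,b,.1),(-a,-b,.1),(a,b,.01),(a,-b,.01)],[(190+x/6-.5,130+y/6-.5) for x,y in[(220,278),(465,350),(561,219),(328,155),(457,516),(228,444)]])]
q,m,r=fit(o,[-.29,.5,-.03]);print("block scene",q,np.round(rel(q,fit(obsb[1:],[-.29,.57,-.06])[0]),4))
print(ctrl.get_state()["time"])
E
```

```text
hollow [ 0.50090158 -0.02764723  0.1       ] [ 0.50038315 -0.02849916  0.1       ]
disc [ 0.50014802 -0.0274649   0.105     ] [ 0.49972804 -0.02831561  0.105     ]
block top [-0.2900177   0.50085589 -0.02761389] [ 3.14   -0.0793  0.0077]
block scene [-0.2895385   0.49900502 -0.02809245] [ 0.0044 -0.0801  0.0079]
19.8
```

```bash
python3 -c "
from plant import ctrl
print(ctrl.sign_off())"
```

```text
the job is handed in; nothing more can be done
None
```

The forming station is set up and handed in at about 20 s. The block lies flat on the plate against the stop with its hollow up, and the grey blank covers the whole hollow.

**What I did:**
- **Block:** I squared the smaller block against the plate's edge, tipped it over with a high push, and slid it to the stop.
- **Second push:** My first slide pushed too high. It lifted the front of the block, which settled about 4 to 5 mm short of the stop. I pushed again lower, with the tool tilted.
- **Blank:** I picked up the grey disc (not the pink one), lowered it until it touched the block, let go and moved the arm clear.

**Last checks:**
- **Block position:** Its centre measures 79.3 mm (top camera) and 80.1 mm (scene camera) from the plate's open edge, against 80 mm nominal. The yaw error is 0.005 rad or less. The top camera alone could mean a 0.7 mm gap to the stop, which is within its 2 mm calibration error.
- **Blank position:** It sits flat and is centred on the hollow to within about 1 mm, against 8 mm of margin.
- **Force:** The highest wrist force I saw was about 20 N.
- **Bystanders:** The chisel and the square look unmoved. The ring was not in the last close-ups, and I only passed high over that area.

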